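# Put two salvaged parts back in each other's holders

### The arm

A 6-joint arm with a two-finger parallel gripper is mounted at the origin on the work surface. World frame = base frame: x ahead of the robot, y to its left, z up, the work surface at z = 0. Lengths are in m, angles in degrees, forces in N, time in s.
With the tool pointing down it reaches from about 0.3 to 0.875 m from the base axis. Payload 6.4 kg.
Tool frame: the origin (TCP) lies midway between the tips of the shut fingers; the grasp point (between the pads) lies arm.pinch_z behind it (arm.pinch_z is the distance from the TCP to the grasp point, in m); z points along the fingers, y is the direction in which the jaws open and shut (so a half turn about z gives the same grasp; the last joint's range is limited). The gripper opens to 85 mm and grips with 20 to 120 N. Pads are 22 mm wide; open, the fingers measure 114 mm over their backs; the gripper's body (76 mm by 85 mm) begins 54 mm behind the grasp point. The pads swing forward as they close: fully open they stand 13 mm farther back than shut.
Start: joints at [61.633, 10.359, 92.074, -0, 77.567, -11.82], TCP at [0.164, 0.551, 0.231] pointing down, gripper open.
Joint ranges: [-171.53, 171.53], [-51.25, 118.39], [17.06, 147.69], [-65.23, 245.23], [0, 150.52], [-178.68, 178.68]. Speed limits (degrees/s): [147.25, 147.25, 172.46, 180, 180, 180].

### API

Orientations are given as a 3x3 rotation matrix whose columns are the frame's x, y, z axes.
In Python, from station import status, capture, calibration, workorder, arm gives the robot as it stands.
- The arm moves only by the tool arm_command, never from a script. Its argument "motion" is a list that holds one entry, the list of rows, each a list of 7 numbers: the opening, from 0 (shut) to 1 (fully open), then the shift along the tool's x, y, z in cm, then the turn, a rotation vector about the tool's x, y, z in degrees. A call has 1 to 5 rows; each row shifts and turns the pose as measured when the row begins, along the tool's axes as they then stand; what a row does not reach is not made up. A row lasts 1/8 s, in which the tool goes at most 62.5 mm and 10.7 degrees, less where a joint would pass 70% of its speed; a pose out of reach is approached as far as the arm can. A call with a gripper value outside its range is refused whole. The fingers move at their own pace and stop on an object; the grip force is fixed at half the most. Time passes only in rows, so rows that do not move let the fingers close. It gives the time, the measured TCP pose, the force and the opening at its end, in the units of the state.
- status.state(): the state, without advancing time (a new reading comes with each control period).
- capture(name): name is "scene" or "side" or "wrist"; returns the picture (400x640x3 uint8, blue, green, red); there is no depth.
- calibration(name): a dict with "camera_matrix" (3x3 intrinsics, pixels), "T" (4x4, takes a point from camera to world coordinates); the wrist camera has in their place "mount" (4x4, takes a point from camera to tool coordinates, whose origin is the TCP and whose axes are the flange's). Camera axes: x right, y up, looking along -z (the intrinsics and any distortion apply to the point x, -y, -z); pixel columns grow to the right and rows downward; lengths in m; the calibration is good to about 2 mm. The wrist camera is an equidistant fisheye: a pixel r from the principal point sees the ray r / f radians off the axis. A picture is of the moment at which its call begins: read the wrist's pose just before it. calibration takes no time and is no camera call.
- workorder.hand_in(): hands the job in, once; it reports no verdict.
The state is a dict: "t": time; "joints": joint angles; "dq": joint speeds; "joint_efforts": joint torques, N m; "tcp_pos": TCP position; "tool_rot": TCP orientation; "wrist_force": force on the tool from outside, world axes, zero at the start; "torque": the same for the moment, N m; "width": opening from 0.0 (shut) to 1.0 (fully open).
Only numpy, scipy, OpenCV 4.12 (cv2) and the standard library are available. Lean on these libraries where they do the work, as an engineer would, in place of code of your own. Each camera call takes 0.05 s, during which the arm holds its last target.

### The job

The transformer and the can capacitor have been put in each other's holders: the square transformer belongs upright in the middle of the square tray, the round capacitor upright in the middle of the round dish. First clear the steel angle bracket off the blue bench mat by nesting it over the short angle on the plywood board, ridge on ridge, lengths aligned and centred, fully down; then swap the two parts, setting one of them down on the freed mat on the way. Leave the jar, the spool and the bell gong standing between them where they are.

Things in the scene. Friction and masses are not known exactly. Their poses are not given: they have to be found in the camera images.
- transformer_mid (a point): Small mains transformer, loose, starts upright in the round dish: dark steel core 50 mm long (its x) by 26 mm thick (its y) by 50 mm tall, with a cream wound coil bulging to 44 mm in y, and a terminal strip on top; 54 mm tall over all, about 0.3 kg. Grasp it across its 50 mm length, on the two bare core ends. The point is its centre, 27 mm above its underside; z up.
- capacitor_mid (a point): Plain aluminium can capacitor, loose, starts upright in the square tray: cylinder of diameter 45 mm, 58 mm tall plus two 4 mm brass terminals on its black top, about 0.15 kg. The point is on its axis, 30 mm above its underside; z up.
- bracket_mid (a point): Loose piece of 50 x 50 x 4 mm steel angle, 56 mm long, about 0.17 kg, lying ridge up like a roof on the mat at the start. x runs along the ridge. Lying so it is 38 mm tall and 71 mm wide in y; the point is at its centre, 19 mm above its lower edges and 19 mm below the ridge. Best grasped lengthwise, by its two end faces (56 mm apart), near the ridge.
- square_tray_floor (a point): Fixed square tray of light wood, 120 mm outside, inside 108 mm, with a low lip. The point is the centre of its inner floor, 5 mm above the table; the lip stands 4 mm above the floor. x and y along its sides.
- round_dish_floor (a point): Fixed round dish of light wood, 120 mm outside diameter, 108 mm inside, with a low lip. The point is the centre of its inner floor, 5 mm above the table; the lip stands 4 mm above the floor.
- mat_top (a point): Fixed flat blue bench mat, 120 mm square, 3 mm thick, no lip. The point is the centre of its upper face. The bracket lies on it at the start; once cleared it is the free spot.
- rack_ridge (a point): Fixed 34 mm long piece of the same 50 x 50 x 4 mm angle, ridge up, on a plywood board 110 mm (x) by 120 mm (y) by 10 mm thick. The point is the middle of its ridge, 48 mm above the table, x along the ridge. Nested on it, the loose bracket's ridge lies 5.7 mm above this point and its centre 13.4 mm below this point.
- jar_mid (a point): Bystander: amber glass jar with a steel cap, 52 mm diameter, 65 mm tall, loose. The point is half-way up. Leave it.
- spool_mid (a point): Bystander: empty wooden spool standing on end, 56 mm diameter, 40 mm tall, loose. The point is half-way up. Leave it.
- gong_mid (a point): Bystander: brass telephone bell gong, dome 58 mm diameter, 28 mm tall, loose. The point is half-way up. Leave it.

How it is judged:
By the outcome, as a careful person would: the job done as asked, in the order asked, and still so for the second after the job is handed in, with the robot touching nothing.
It also fails if it takes over 102 s, if anything falls off the work surface, if the arm or the gripper's body presses on something with over 40 N, if the wrist force passes 120 N, or if a joint passes its speed limit or range.

## Working session

There is one attempt and no reset: what is moved stays moved. The work goes in short steps, Python scripts to look and compute and a tool call to move; the robot and the scene stay as the last step left them, time stands still between calls to the robot, and variables do not carry over. Pictures are saved under pics/ and viewed, and the job is handed in when it is done.

Besides the shell and the picture viewer there is one more tool, called after "Call:" as a command line: name --argument value ..., lists and objects as JSON in quotes. arm_command: Moves the arm, as the interface text tells. Its arguments: {"type":"object","properties":{"motion":{"type":"array","items":{"type":"array","items":{"type":"array","items":{"type":"number"}}}}},"required":["motion"]}

```bash
mkdir -p pics; ls
python3 - <<'E'
from station import status, capture, calibration, workorder, arm
import cv2
print(status.state()); print(arm.pinch_z, [a for a in dir(arm) if a[0]!='_'])
for n in ("scene","side","wrist"):
    cv2.imwrite(f"pics/{n}0.png",capture(n)); print(n,calibration(n))
E
```

```text
pics
{'t': 0.0, 'joints': array([ 6.16342592e+01,  1.04021782e+01,  9.21333952e+01,  1.30793504e-03,
        7.75688529e+01, -1.18220515e+01]), 'dq': array([-0.03690584, -0.02835344,  0.02771979, -0.02491318, -0.07686571,
        0.04692487]), 'joint_efforts': array([-8.57574069e-04, -4.44864321e+01, -3.51341772e+01, -3.78952582e-04,
        9.15952987e-03, -3.62910521e-05]), 'tcp_pos': array([0.16344559, 0.55068251, 0.23036671]), 'tool_rot': array([[-9.58601308e-01,  2.84750326e-01, -8.85521719e-04],
       [ 2.84751428e-01,  9.58600066e-01, -1.59315928e-03],
       [ 3.95208555e-04, -1.77935814e-03, -9.99998339e-01]]), 'wrist_force': array([-0.46315955, -0.60862088,  0.496192  ]), 'torque': array([ 0.0004833 , -0.01285562, -0.00326194]), 'width': 0.9970535485365385}
0.0187 ['PlanningError', 'pinch_z']
scene {'camera_matrix': array([[518.57562804,   0.        , 319.60074979],
       [  0.        , 518.57562804, 206.09561127],
       [  0.        ,   0.        ,   1.        ]]), 'T': array([[ 0.07223597, -0.83217795,  0.54978343,  1.25925952],
       [ 0.99733321,  0.05451256, -0.048
[... 403 characters left out ...]
99721,  0.45834819, -0.48772132, -0.39057908],
       [ 0.00539115,  0.73278447,  0.68043946,  0.57731704],
       [ 0.        ,  0.        ,  0.        ,  1.        ]])}
wrist {'camera_matrix': array([[309.70691629,   0.        , 317.2768987 ],
       [  0.        , 309.70691629, 201.70026308],
       [  0.        ,   0.        ,   1.        ]]), 'mount': array([[-3.85698340e-04,  9.61455918e-01,  2.74958851e-01,
         6.97913346e-02],
       [ 9.99999684e-01,  5.62164069e-04, -5.62985161e-04,
        -6.98324814e-04],
       [-6.95857401e-04,  2.74958547e-01, -9.61455830e-01,
        -1.43654689e-01],
       [ 0.00000000e+00,  0.00000000e+00,  0.00000000e+00,
         1.00000000e+00]])}
```

View pics/scene0.png

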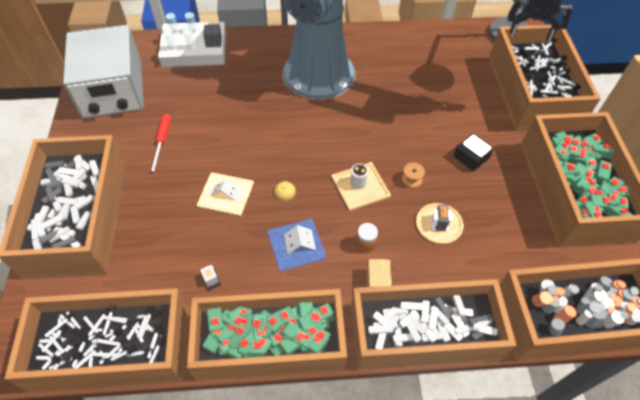

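View pics/side0.png

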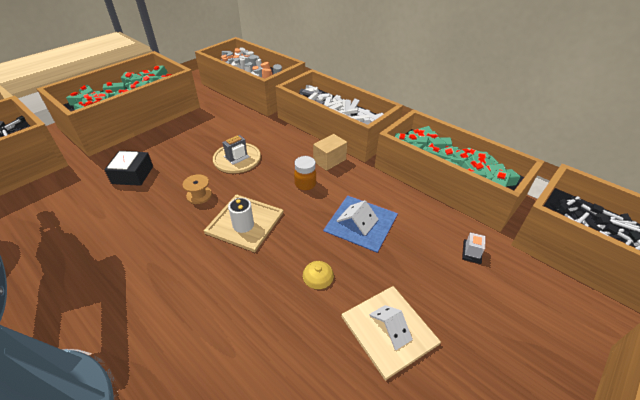

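View pics/wrist0.png

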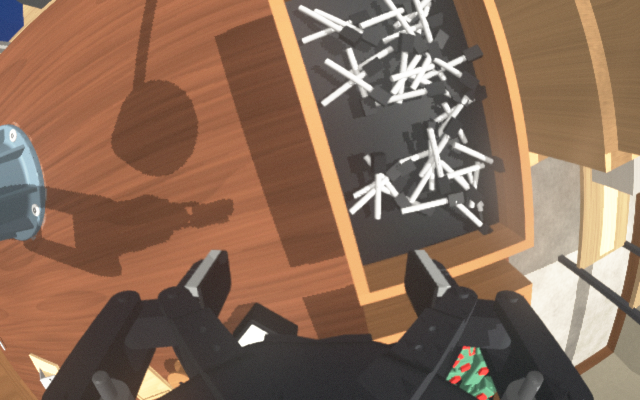

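The scene view shows the board at (225,193), the gong at (285,190), the capacitor in the tray at (360,185) and the spool at (413,175). The bracket on the mat is at (298,243), the jar at (368,235) and the transformer in the dish at (440,223). I'll enlarge crops to measure these.

```bash
cat > h.py <<'E'
import numpy as np, cv2
from station import status, capture, calibration
def ray(n,u,v,st=None):
    c=calibration(n); K=c["camera_matrix"]
    if n=="wrist":
        dx=u-K[0,2]; dy=v-K[1,2]; r=np.hypot(dx,dy)+1e-12; th=r/K[0,0]
        d=np.array([np.sin(th)*dx/r,-np.sin(th)*dy/r,-np.cos(th)])
        W=np.eye(4); W[:3,:3]=st["tool_rot"]; W[:3,3]=st["tcp_pos"]; T=W@c["mount"]
    else:
        d=np.array([(u-K[0,2])/K[0,0],-(v-K[1,2])/K[1,1],-1]); T=c["T"]
    d=T[:3,:3]@d; return T[:3,3],d/np.linalg.norm(d)
def onz(n,u,v,z,st=None):
    o,d=ray(n,u,v,st); return o+d*(z-o[2])/d[2]
def tri(*rs):
    A=np.zeros((3,3));b=np.zeros(3)
    for o,d in rs:
        P=np.eye(3)-np.outer(d,d);A+=P;b+=P@o
    p=np.linalg.solve(A,b); return p,[np.linalg.norm((np.eye(3)-np.outer(d,d))@(p-o)) for o,d in rs]
def crop(src,dst,x0,y0,w,h,s):
    im=cv2.imread(src)[y0:y0+h,x0:x0+w]; cv2.imwrite(dst,cv2.resize(im,None,fx=s,fy=s,interpolation=cv2.INTER_CUBIC))
E
python3 - <<'E'
from h import *
crop("pics/scene0.png","pics/s1.png",190,150,140,125,5)
crop("pics/scene0.png","pics/s2.png",325,150,145,105,5)
crop("pics/side0.png","pics/d1.png",290,180,160,150,4)
# masks: blue mat, yellow wood
for n,f in (("scene","pics/scene0.png"),("side","pics/side0.png")):
    im=cv2.imread(f);hsv=cv2.cvtColor(im,cv2.COLOR_BGR2HSV)
    for nm,lo,hi,z in (("mat",(105,100,60),(125,255,255),.003),("wood",(12,50,170),(32,140,255),.009)):
        m=cv2.inRange(hsv,lo,hi)
        for c in cv2.findContours(m,cv2.RETR_EXTERNAL,cv2.CHAIN_APPROX_NONE)[0]:
            if cv2.contourArea(c)>300:
                h=cv2.convexHull(c)
                P=np.array([onz(n,*p[0],z)[:2] for p in h]).astype(np.float32)
                r=cv2.minAreaRect(P*1000); print(n,nm,cv2.boundingRect(c),[np.round(x,1) for x in r])
E
```

```text
scene mat (269, 221, 55, 48) [array([616.9, -98.4]), array([112.5, 113.4]), np.float64(13.6)]
scene mat (561, 0, 79, 65) [array([-148.8, 1022.7]), array([308. , 338.1]), np.float64(86.7)]
scene mat (161, 0, 37, 22) [array([-347.5, -463.2]), array([139.7, 115.5]), np.float64(9.1)]
scene wood (187, 288, 160, 80) [array([ 829.1, -175.2]), array([351.3, 167.6]), np.float64(89.9)]
scene wood (6, 288, 173, 91) [array([ 814.1, -559.7]), array([356.2, 189.8]), np.float64(90.0)]
scene wood (511, 259, 129, 86) [array([815.8, 582.9]), array([189.3, 332.2]), np.float64(1.7)]
scene wood (354, 258, 162, 98) [array([793.5, 206.1]), array([351.1, 240.4]), np.float64(89.5)]
scene wood (416, 202, 49, 42) [array([580.4, 273.8]), array([124.2, 124.2]), np.float64(86.2)]
scene wood (196, 172, 59, 45) [array([ 451.8, -278.9]), array([130.8, 120.9]), np.float64(71.9)]
scene wood (331, 161, 61, 50) [array([449.3,  84.5]), array([131.4, 127.1]), np.float64(18.2)]
scene wood (0, 134, 113, 122) [array([ 414.9, -719.7]), array([227.9, 383. ]), np.float64(89.9)]
scene wood (536, 110, 104, 113) [array([412.9, 745
[... 289 characters left out ...]
, array([184. , 117.6]), np.float64(86.7)]
scene wood (69, 0, 42, 25) [array([-346.8, -767.8]), array([128.6, 124. ]), np.float64(0.0)]
side mat (324, 196, 73, 56) [array([ 617.6, -101.1]), array([119.8, 119.5]), np.float64(14.0)]
side wood (341, 286, 100, 95) [array([ 454.6, -281.3]), array([122.8, 113.8]), np.float64(72.7)]
side wood (203, 194, 80, 56) [array([451.6,  81.4]), array([123. , 121.7]), np.float64(18.2)]
side wood (213, 143, 47, 29) [array([579.7, 265.1]), array([113.2, 116.4]), np.float64(53.7)]
side wood (314, 134, 33, 19) [array([786.7, 130.5]), array([54.3, 77.4]), np.float64(83.5)]
side wood (0, 32, 151, 67) [array([ 544.8, 1190.4]), array([520.9, 311.2]), np.float64(0.1)]
```

View pics/s1.png

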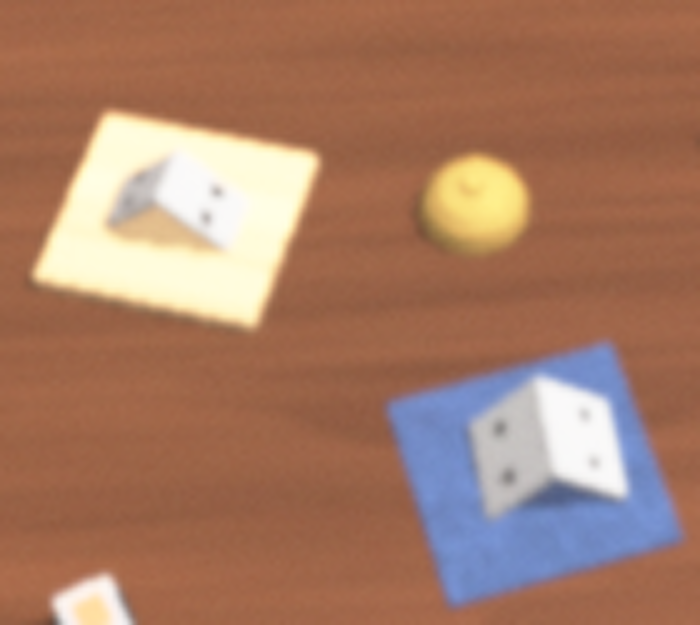

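View pics/s2.png

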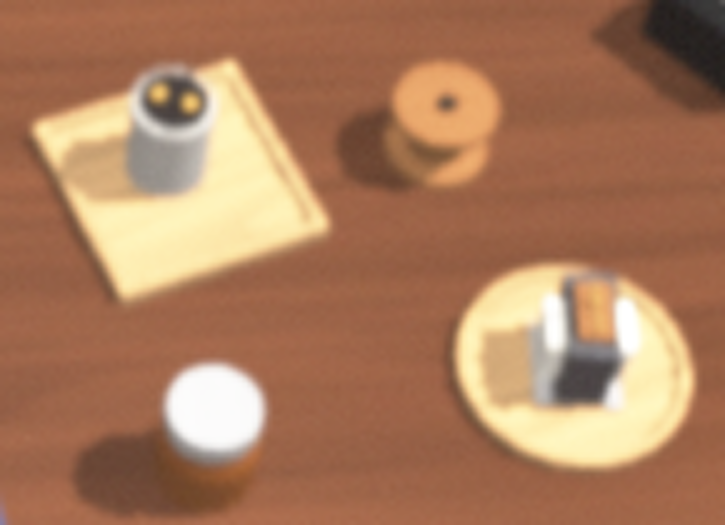

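View pics/d1.png

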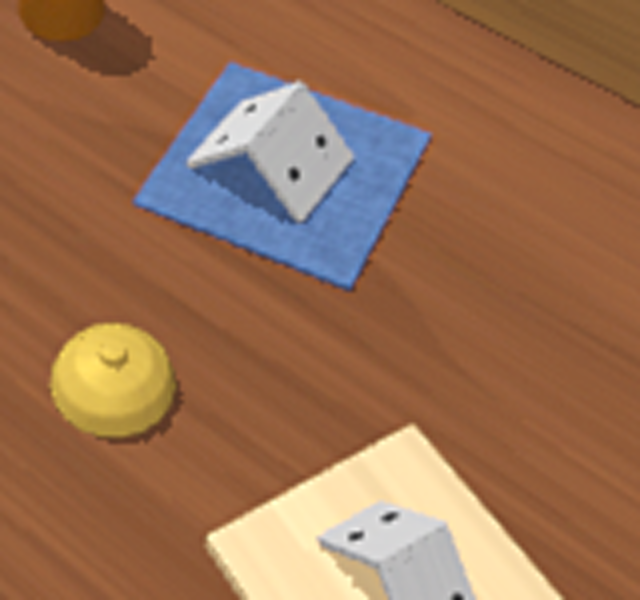

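The scene view has the bracket ridge from about (298,225) to (300,244) and the rack ridge from about (225,180) to (221,189). The capacitor stands off-centre at the back of the tray, and the transformer is in the dish. I'll take rough positions now and refine them with the wrist camera.

Run:
```python
from h import *
S="scene";D="side"
def p(n,u,v,z): 
    q=onz(n,u,v,z); print(n,(u,v),np.round(q*1000,1)); return q
print("bracket ridge"); a=p(S,298,225.6,.041);b=p(S,300.2,244,.041); print(np.degrees(np.arctan2(*(b-a)[1::-1])),np.linalg.norm(b-a))
a=p(D,290+302/4,180+83/4,.041);b=p(D,290+247/4,180+149/4,.041)
print("rack ridge");a=p(S,225.6,180.6,.048);b=p(S,221.2,189,.048);print(np.degrees(np.arctan2(*(b-a)[1::-1])),np.linalg.norm(b-a))
print("cap top");p(S,325+172/5,150+103/5,.063)
print("trafo top");p(S,325+597/5,150+312/5,.059)
print("jar top");p(S,325+215/5,150+408/5,.065)
print("spool");p(S,325+446/5,150+104/5,.04)
print("gong");p(S,190+476/5,150+188/5,.026)
```

```text
bracket ridge
scene (298, 225.6) [586.8 -91.3  41. ]
scene (300.2, 244) [639.4 -88.5  41. ]
2.994869452703979 0.0527057892218701
side (365.5, 200.75) [641.1 -91.3  41. ]
side (351.75, 217.25) [584.  -99.6  41. ]
rack ridge
scene (225.6, 180.6) [ 441.2 -273.2   48. ]
scene (221.2, 189) [ 467.4 -283.8   48. ]
-21.942182328908213 0.028324903483039312
cap top
scene (359.4, 170.6) [442.4  77.4  63. ]
trafo top
scene (444.4, 212.4) [583.3 275.   59. ]
jar top
scene (368.0, 231.6) [629.5  76.6  65. ]
spool
scene (414.2, 170.8) [435.1 227.7  40. ]
gong
scene (285.2, 187.6) [ 457.9 -119.1   26. ]
```

```bash
cat > plan.py <<'E'
import numpy as np,sys
from scipy.spatial.transform import Rotation as Ro
from station import status
def Rt(yaw):
    c,s=np.cos(np.radians(yaw)),np.sin(np.radians(yaw)); return np.array([[-s,c,0],[c,s,0],[0,0,-1.]])
def plan(wps,step=0.058,ang=10,g=1.0,st=None):
    """wps: list (x,y,z,yaw,[step])."""
    s=st or status.state(); p=s["tcp_pos"].copy(); R=s["tool_rot"].copy(); out=[]
    for w in wps:
        tp=np.array(w[:3]); stp=w[4] if len(w)>4 else step; gg=w[5] if len(w)>5 else g
        RT=Rt(w[3]); tot=(Ro.from_matrix(R.T@RT)).as_rotvec(degrees=True)
        n=max(1,int(np.ceil(np.linalg.norm(tp-p)/stp-1e-6)),int(np.ceil(np.linalg.norm(tot)/ang-1e-6)))
        R0=R.copy();p0=p.copy()
        for k in range(1,n+1):
            q=p0+(tp-p0)*k/n; Q=R0@Ro.from_rotvec(tot*k/n,degrees=True).as_matrix()
            d=np.round(R.T@(q-p)*100,2); r=np.round(Ro.from_matrix(R.T@Q).as_rotvec(degrees=True),1)
            out.append([gg]+[float(x)+0 for x in d]+[float(x)+0 for x in r])
            p=p+R@d/100; R=R@Ro.from_rotvec(r,degrees=True).as_matrix()
    print("t",round(s["t"],2),"pos",np.round(s["tcp_pos"]*1000,1),"yaw",np.round(np.degrees(np.arctan2(s["tool_rot"][1,1],s["tool_rot"][0,1])),2),"F",np.round(s["wrist_force"],1),"w",round(s["width"],3),"end",np.round(p*1000,1))
    for i in range(0,len(out),5): print([[[round(v,2) for v in r] for r in out[i:i+5]]])
E
python3 -c "
from plan import *
plan([(.612,-.093,.20,6)])"
```

```text
t 0.15 pos [163.5 550.8 230.6] yaw 73.45 F [ 0.8  0.2 -0.5] w 0.997 end [612. -93. 200.]
[[[1.0, -4.38, -3.5, 0.22, 0.0, 0.0, 4.8], [1.0, -4.66, -3.11, 0.22, 0.0, 0.0, 4.8], [1.0, -4.9, -2.72, 0.23, 0.0, 0.0, 4.9], [1.0, -5.12, -2.29, 0.22, 0.0, 0.0, 4.8], [1.0, -5.29, -1.85, 0.22, 0.0, 0.0, 4.8]]]
[[[1.0, -5.42, -1.4, 0.22, 0.0, 0.0, 4.8], [1.0, -5.53, -0.94, 0.22, 0.0, 0.0, 4.8], [1.0, -5.58, -0.48, 0.23, 0.0, 0.0, 4.8], [1.0, -5.6, -0.01, 0.22, 0.0, 0.0, 4.9], [1.0, -5.59, 0.47, 0.22, 0.0, 0.0, 4.8]]]
[[[1.0, -5.52, 0.93, 0.22, 0.0, 0.0, 4.8], [1.0, -5.43, 1.4, 0.22, 0.0, 0.0, 4.8], [1.0, -5.29, 1.84, 0.23, 0.0, 0.1, 4.8], [1.0, -5.12, 2.28, 0.21, -0.1, 0.0, 4.9]]]
```

Call:
arm_command --motion '[[[1.0, -4.4, -3.5, 0.2, 0, 0, 4.8], [1.0, -4.7, -3.1, 0.2, 0, 0, 4.8], [1.0, -4.9, -2.7, 0.2, 0, 0, 4.9], [1.0, -5.1, -2.3, 0.2, 0, 0, 4.8], [1.0, -5.3, -1.9, 0.2, 0, 0, 4.8]]]'

```text
t: 0.78
tcp_pos: [0.3249, 0.316, 0.2192]
tool_rot: [[-0.756, 0.655, -0.001], [0.655, 0.756, -0.001], [-0.0, -0.002, -1.0]]
wrist_force: [0.9, -0.2, 0.6]
width: 1.002
```

Call:
arm_command --motion '[[[1.0, -5.4, -1.4, 0.2, 0, 0, 4.8], [1.0, -5.5, -0.9, 0.2, 0, 0, 4.8], [1.0, -5.6, -0.5, 0.2, 0, 0, 4.8], [1.0, -5.6, 0, 0.2, 0, 0, 4.9], [1.0, -5.6, 0.5, 0.2, 0, 0, 4.8]]]'

```text
t: 1.4
tcp_pos: [0.4863, 0.0764, 0.2092]
tool_rot: [[-0.409, 0.913, 0.001], [0.913, 0.409, -0.0], [-0.001, 0.001, -1.0]]
wrist_force: [1.6, 0.6, 1.0]
width: 1.0
```

```bash
python3 -c "
from plan import *
plan([(.612,-.093,.20,6)])"
```

```text
t 1.4 pos [486.3  76.4 209.2] yaw 24.13 F [1.6 0.6 1. ] w 1.0 end [612. -93. 200.]
[[[1.0, -5.15, 1.14, 0.23, 0.0, 0.0, 4.5], [1.0, -5.05, 1.53, 0.24, 0.0, 0.0, 4.6], [1.0, -4.9, 1.94, 0.23, 0.0, 0.0, 4.5], [1.0, -4.74, 2.31, 0.24, 0.0, 0.0, 4.5]]]
```

Tracking is accurate, with little loss per row.

Call:
arm_command --motion '[[[1.0, -5.2, 1.1, 0.2, 0, 0, 4.5], [1.0, -5.0, 1.5, 0.2, 0, 0, 4.6], [1.0, -4.9, 1.9, 0.2, 0, 0, 4.5], [1.0, -4.7, 2.3, 0.2, 0, 0, 4.5], [1.0, 0, 0, 0, 0, 0, 0]]]'

```text
t: 2.02
tcp_pos: [0.6137, -0.1037, 0.1989]
tool_rot: [[-0.088, 0.996, -0.001], [0.996, 0.088, 0.0], [0.0, -0.001, -1.0]]
wrist_force: [-0.3, -0.8, -0.1]
width: 1.002
```

```bash
cat >> h.py <<'E'
def shot(name):
    import pickle
    st=status.state(); im=capture("wrist"); cv2.imwrite(f"pics/{name}.png",im); pickle.dump(st,open(f"pics/{name}.pkl","wb"))
    print("pos",np.round(st["tcp_pos"]*1000,1),"yaw",round(np.degrees(np.arctan2(st["tool_rot"][1,1],st["tool_rot"][0,1])),2),"t",st["t"])
def lst(name):
    import pickle; return pickle.load(open(f"pics/{name}.pkl","rb"))
E
python3 -c "
from h import *
shot('w1')"
```

```text
pos [ 613.7 -103.7  198.9] yaw 5.06 t 2.025
```

View pics/w1.png

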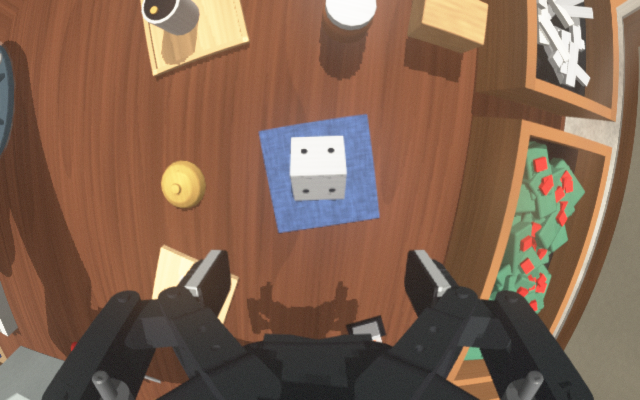

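The wrist view shows the bracket at (318,168), with its ridge running about (291,174) to (345,171). The mat, gong and board edge are also visible. I'll zoom in for the corners.

```bash
python3 -c "
from h import *
crop('pics/w1.png','pics/w1c.png',255,110,130,125,6)"
```

```text
(no output)
```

View pics/w1c.png

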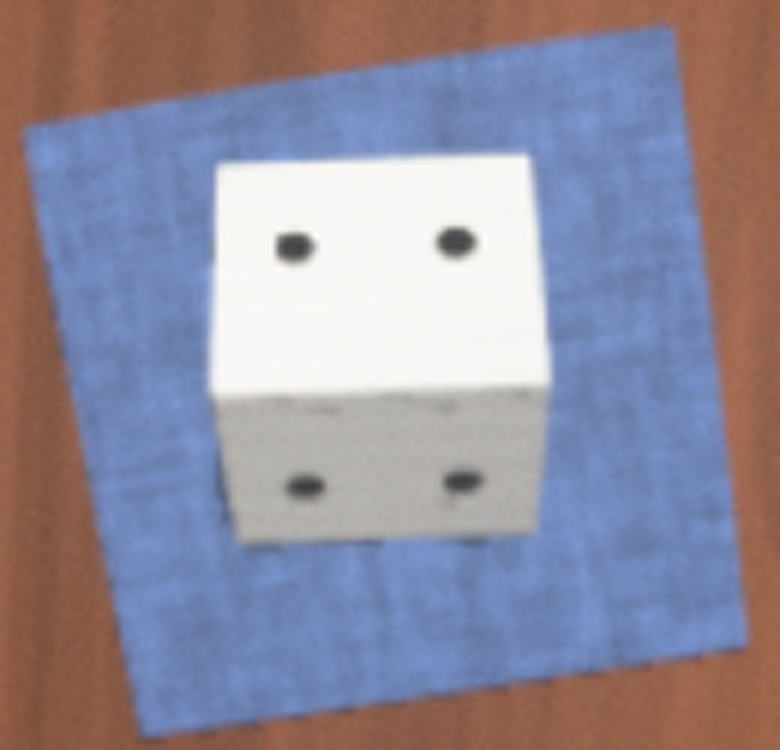

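Run:
```python
from h import *
st=lst('w1')
def q(U,V,z): return onz("wrist",255+(U+.5)/6-.5,110+(V+.5)/6-.5,z,st)*1000
f=lambda a:np.round(a,1)
r=[q(211,392,.041),q(549,384,.041)]; e1=[q(217,164,.0058),q(529,155,.0058)]; e2=[q(238,545,.0058),q(537,531,.0058)]
for n,e in(("ridge",r),("e1",e1),("e2",e2)):
    d=e[1]-e[0];print(n,f(e[0]),f(e[1]),f((e[0]+e[1])/2),"len",f(np.linalg.norm(d)),"yaw",f(np.degrees(np.arctan2(d[1],d[0]))))
print("mid edges",f(sum(e1+e2)/4))
m=[q(25,128,.003),q(672,27,.003),q(747,646,.003),q(148,737,.003)]
print("mat",f(sum(m)/4),[f(x[:2]) for x in m],[f(np.linalg.norm(m[i]-m[i-1])) for i in range(4)])
```

```text
ridge [585.1 -95.4  41. ] [640.7 -89.1  41. ] [612.9 -92.2  41. ] len 55.9 yaw 6.4
e1 [580.5 -60.3   5.8] [636.6 -53.7   5.8] [608.6 -57.    5.8] len 56.4 yaw 6.7
e2 [ 589.5 -131.3    5.8] [ 645.4 -123.6    5.8] [ 617.5 -127.5    5.8] len 56.4 yaw 7.8
mid edges [613.  -92.2   5.8]
mat [ 617.2 -100.2    3. ] [array([544.4, -56.3]), array([660.5, -27.6]), array([ 689.6, -143.8]), array([ 574.2, -172.9])] [np.float64(120.4), np.float64(119.6), np.float64(119.8), np.float64(119.0)]
```

The bracket centre is (613, −92), yaw about 6.8°, and the mat centre is (617, −100). Next I'll look at the rack from above, before the gripper is full.

```bash
python3 -c "
from plan import *
plan([(.454,-.275,.18,-18)])"
```

```text
t 2.08 pos [ 612.8 -101.9  198.9] yaw 5.18 F [-0.8  0.8 -0.5] w 1.003 end [ 454. -275.  180.]
[[[1.0, -3.16, -3.47, 0.38, 0.0, 0.0, 4.6], [1.0, -3.43, -3.21, 0.38, 0.0, 0.0, 4.7], [1.0, -3.68, -2.92, 0.38, -0.1, 0.0, 4.6], [1.0, -3.9, -2.61, 0.37, 0.0, 0.0, 4.6], [1.0, -4.11, -2.3, 0.38, 0.0, -0.1, 4.7]]]
```

Call:
arm_command --motion '[[[1.0, -3.2, -3.5, 0.4, 0, 0, 4.6], [1.0, -3.4, -3.2, 0.4, 0, 0, 4.7], [1.0, -3.7, -2.9, 0.4, 0, 0, 4.6], [1.0, -3.9, -2.6, 0.4, 0, 0, 4.6], [1.0, -4.1, -2.3, 0.4, 0, 0, 4.7]]]'

```text
t: 2.7
tcp_pos: [0.4497, -0.27, 0.1779]
tool_rot: [[0.307, 0.952, -0.002], [0.952, -0.307, 0.004], [0.003, -0.003, -1.0]]
wrist_force: [-0.5, -0.3, 0.0]
width: 1.0
```

Call:
arm_command --motion '[[[1.0, 0, 0, 0, 0, 0, 0], [1.0, 0, 0, 0, 0, 0, 0]]]'

```text
t: 2.95
tcp_pos: [0.4477, -0.2691, 0.1779]
tool_rot: [[0.308, 0.951, -0.003], [0.951, -0.308, 0.005], [0.004, -0.004, -1.0]]
wrist_force: [0.8, -0.3, 0.5]
width: 0.998
```

```bash
python3 -c "
from h import *
shot('w2'); crop('pics/w2.png','pics/w2c.png',240,100,160,140,5)"
```

```text
pos [ 447.7 -269.1  177.9] yaw -17.94 t 2.95
```

View pics/w2c.png

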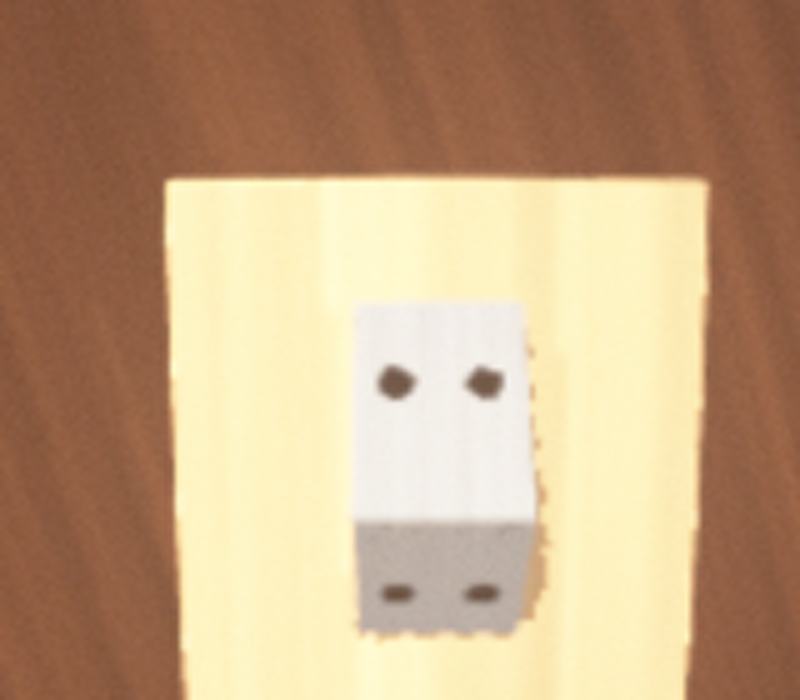

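```bash
python3 - <<'E'
from h import *
st=lst('w2')
def q(U,V,z): return onz("wrist",240+(U+.5)/5-.5,100+(V+.5)/5-.5,z,st)*1000
f=lambda a:np.round(a,1)
r=[q(354,521,.048),q(535,522,.048)]; e1=[q(355,302,.0128),q(524,302,.0128)]; e2=[q(359,633,.0128),q(519,634,.0128)]; b=[q(165,180,.01),q(708,181,.01)]
for n,e in(("ridge",r),("e1",e1),("e2",e2),("board",b)):
    d=e[1]-e[0];print(n,f(e[0]),f(e[1]),f((e[0]+e[1])/2),"len",f(np.linalg.norm(d)),"yaw",f(np.degrees(np.arctan2(d[1],d[0]))))
print("mid edges",f(sum(e1+e2)/4))
E
python3 -c "
from plan import *
plan([(.613,-.0925,.12,6.8),(.613,-.0925,.09,6.8)])"
```

```text
ridge [ 437.9 -277.    48. ] [ 469.6 -287.4   48. ] [ 453.8 -282.2   48. ] len 33.4 yaw -18.2
e1 [ 448.4 -242.9   12.8] [ 480.8 -253.3   12.8] [ 464.6 -248.1   12.8] len 34.0 yaw -17.8
e2 [ 427.1 -310.2   12.8] [ 459.4 -320.9   12.8] [ 443.2 -315.6   12.8] len 34.1 yaw -18.4
board [ 419.6 -207.4   10. ] [ 524.2 -241.    10. ] [ 471.9 -224.2   10. ] len 109.9 yaw -17.8
mid edges [ 453.9 -281.8   12.8]
t 3.0 pos [ 447.8 -269.   177.8] yaw -17.91 F [ 0.9 -0.2 -0.1] w 1.005 end [613.  -92.5  90. ]
[[[1.0, 4.37, 2.06, 1.16, 0.0, 0.0, -4.9], [1.0, 4.18, 2.43, 1.16, -0.1, -0.1, -5.0], [1.0, 3.95, 2.78, 1.16, 0.0, 0.0, -4.9], [1.0, 3.7, 3.11, 1.16, 0.0, -0.1, -5.0], [1.0, 3.42, 3.42, 1.16, -0.1, -0.1, -4.9]]]
[[[1.0, 0.0, 0.0, 3.0, 0.0, 0.0, 0.0]]]
```

The rack ridge midpoint is (453.8, −282) with yaw −18.0°; edges, ridge and board all agree. Next I'll go back to grasp the bracket.

Call:
arm_command --motion '[[[1.0, 4.4, 2.1, 1.2, 0, 0, -4.9], [1.0, 4.2, 2.4, 1.2, 0, 0, -5.0], [1.0, 4.0, 2.8, 1.2, 0, 0, -4.9], [1.0, 3.7, 3.1, 1.2, 0, 0, -5.0], [1.0, 3.4, 3.4, 1.2, 0, 0, -4.9]]]'

```text
t: 3.62
tcp_pos: [0.6192, -0.0809, 0.1191]
tool_rot: [[-0.139, 0.99, 0.002], [0.99, 0.139, 0.002], [0.002, 0.002, -1.0]]
wrist_force: [0.9, -0.2, -0.3]
width: 1.0
```

```bash
python3 -c "
from plan import *
plan([(.613,-.0925,.09,6.8),(.613,-.0925,.06,6.8),(.613,-.0925,.05,6.8)])"
```

```text
t 3.62 pos [619.2 -80.9 119.1] yaw 7.99 F [ 0.9 -0.2 -0.3] w 1.0 end [613.  -92.5  50. ]
[[[1.0, -1.07, -0.78, 2.9, 0.1, -0.1, 1.2], [1.0, 0.0, 0.0, 3.0, 0.0, 0.0, 0.0], [1.0, 0.0, 0.0, 1.0, 0.0, 0.0, 0.0]]]
```

Call:
arm_command --motion '[[[1.0, -1.1, -0.8, 2.9, 0.1, -0.1, 1.2], [1.0, 0, 0, 2.0, 0, 0, 0], [1.0, 0, 0, 0, 0, 0, 0]]]'

```text
t: 4.0
tcp_pos: [0.6153, -0.0839, 0.0676]
tool_rot: [[-0.132, 0.991, 0.0], [0.991, 0.132, 0.002], [0.002, 0.001, -1.0]]
wrist_force: [-0.2, 0.2, 0.2]
width: 0.999
```

```bash
python3 -c "
from plan import *
plan([(.613,-.0925,.05,6.8,),(.613,-.0925,.008,6.8,.02)])"
```

```text
t 4.0 pos [615.3 -83.9  67.6] yaw 7.57 F [-0.2  0.2  0.2] w 0.999 end [612.9 -92.5   8. ]
[[[1.0, -0.82, -0.34, 1.76, 0.0, -0.1, 0.8], [1.0, 0.0, 0.0, 1.4, 0.0, 0.0, 0.0], [1.0, 0.0, 0.0, 1.4, 0.0, 0.0, 0.0], [1.0, 0.0, -0.01, 1.4, 0.0, 0.0, 0.0]]]
```

Call:
arm_command --motion '[[[1.0, -0.8, -0.3, 1.0, 0, -0.1, 0.8], [1.0, -0.2, -0.1, 0.5, 0, 0, 0.2], [1.0, -0.1, 0, 0, 0, 0, 0]]]'

```text
t: 4.38
tcp_pos: [0.6138, -0.0969, 0.0539]
tool_rot: [[-0.113, 0.994, 0.004], [0.994, 0.113, -0.001], [-0.002, 0.004, -1.0]]
wrist_force: [0.7, -0.3, 0.2]
width: 1.004
```

```bash
python3 -c "
from plan import *
plan([(.613,-.0925,.008,6.8,.02)])"
```

```text
t 4.38 pos [613.8 -96.9  53.9] yaw 6.47 F [ 0.7 -0.3  0.2] w 1.004 end [613.  -92.5   8. ]
[[[1.0, 0.15, -0.02, 1.53, 0.1, 0.0, -0.1], [1.0, 0.15, -0.01, 1.53, 0.0, 0.1, -0.1], [1.0, 0.15, -0.01, 1.53, 0.1, 0.0, -0.1]]]
```

Call:
arm_command --motion '[[[1.0, 0.4, 0, 1.5, 0, 0.2, 0.3], [1.0, 0.1, 0, 1.2, 0, 0, 0], [1.0, 0, 0, 0.5, 0, 0, 0], [1.0, 0, 0, 0, 0, 0, 0]]]'

```text
t: 4.88
tcp_pos: [0.6133, -0.0921, 0.0199]
tool_rot: [[-0.106, 0.994, 0.004], [0.994, 0.106, 0.003], [0.002, 0.004, -1.0]]
wrist_force: [0.2, 0.8, 0.6]
width: 1.002
```

```bash
python3 -c "
from plan import *
plan([(.613,-.0925,.008,6.8,.02)])"
```

```text
t 4.88 pos [613.3 -92.1  19.9] yaw 6.09 F [0.2 0.8 0.6] w 1.002 end [613.  -92.5   8. ]
[[[1.0, -0.04, -0.04, 1.19, 0.2, -0.1, -0.7]]]
```

Call:
arm_command --motion '[[[1.0, 0, 0, 0.9, 0.2, -0.1, -0.7], [1.0, 0, 0, 0.3, 0, 0, 0], [0.5, 0, 0, 0.1, 0, 0, 0], [0.5, 0, 0, 0, 0, 0, 0]]]'

```text
t: 5.38
tcp_pos: [0.6142, -0.0921, 0.0067]
tool_rot: [[-0.119, 0.993, 0.002], [0.993, 0.119, -0.0], [-0.0, 0.002, -1.0]]
wrist_force: [0.5, 0.8, 1.7]
width: 0.64
```

```bash
python3 -c "
from plan import *
plan([(.613,-.0925,.008,6.8,.02)])
from h import *
cv2.imwrite('pics/side1.png',capture('side')); crop('pics/side1.png','pics/side1c.png',300,120,140,150,4);shot('w3')"
```

```text
t 5.38 pos [614.2 -92.1   6.7] yaw 6.86 F [0.5 0.8 1.7] w 0.64 end [613.  -92.5   8. ]
[[[1.0, -0.03, -0.12, -0.13, 0.1, 0.0, 0.1]]]
pos [614.3 -92.1   6.9] yaw 6.86 t 5.425
```

View pics/side1c.png

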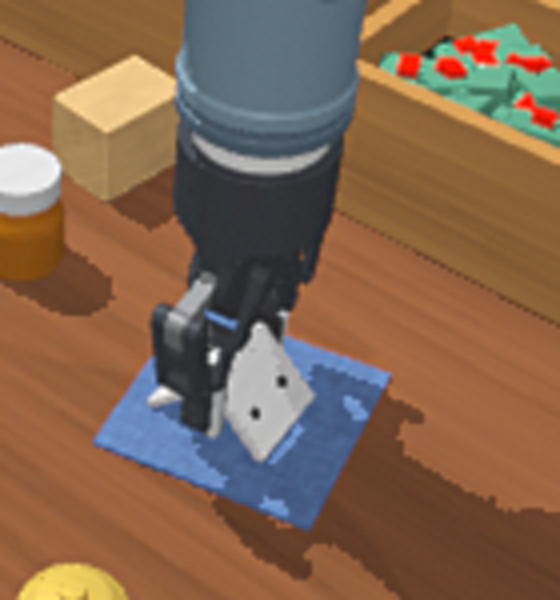

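The side view shows the gripper closed on both bracket end faces at opening 0.64, which matches about 56 mm. Next I'll lift it and carry it to the rack.

Call:
arm_command --motion '[[[0.4, 0, 0, 0, 0, 0, 0], [0.4, 0, 0, -2, 0, 0, 0], [0.4, 0, 0, -3, 0, 0, 0], [0.4, 0, 0, -3, 0, 0, 0]]]'

```text
t: 5.98
tcp_pos: [0.6114, -0.0913, 0.0878]
tool_rot: [[-0.119, 0.993, -0.005], [0.993, 0.119, 0.002], [0.002, -0.005, -1.0]]
wrist_force: [-0.3, -0.4, -1.2]
width: 0.638
```

```bash
python3 -c "
from plan import *
plan([(.4538,-.282,.10,-18,.05)],g=.4)"
```

```text
t 5.97 pos [611.4 -91.3  87.8] yaw 6.86 F [-0.3 -0.4 -1.2] w 0.638 end [ 453.8 -282.   100. ]
[[[0.4, -3.41, -3.59, -0.24, -0.1, 0.0, 5.0], [0.4, -3.71, -3.27, -0.24, 0.0, 0.0, 4.9], [0.4, -3.97, -2.95, -0.24, -0.1, -0.1, 5.0], [0.4, -4.22, -2.58, -0.24, 0.0, 0.0, 5.0], [0.4, -4.43, -2.21, -0.24, -0.1, 0.0, 5.0]]]
```

Call:
arm_command --motion '[[[0.4, -3.4, -3.6, -0.2, 0, 0, 5.0], [0.4, -3.7, -3.3, -0.2, 0, 0, 5.0], [0.4, -4.0, -2.9, -0.2, 0, 0, 5.0], [0.4, -4.2, -2.6, -0.2, -0.1, -0.1, 5.0], [0.4, -2.8, -1.5, -0.2, -0.1, 0, 3.5]]]'

```text
t: 6.6
tcp_pos: [0.4646, -0.2718, 0.109]
tool_rot: [[0.293, 0.956, 0.011], [0.956, -0.293, -0.008], [-0.005, 0.013, -1.0]]
wrist_force: [0.6, 0.1, -0.9]
width: 0.639
```

```bash
python3 -c "
from plan import *
plan([(.4538,-.282,.10,-18,.05)],g=.4)"
```

```text
t 6.6 pos [ 464.6 -271.8  109. ] yaw -17.06 F [ 0.6  0.1 -0.9] w 0.639 end [ 453.8 -282.   100. ]
[[[0.4, -1.29, -0.75, 0.9, 0.7, 0.3, 0.9]]]
```

Call:
arm_command --motion '[[[0.4, -0.9, -0.6, 0.9, 0.5, 0.2, 0.7], [0.4, -0.3, -0.2, 0.5, 0.2, 0, 0.2], [0.4, 0, 0, 0.3, 0, 0, 0], [0.4, 0, 0, 0, 0, 0, 0]]]'

```text
t: 7.1
tcp_pos: [0.4534, -0.2813, 0.0929]
tool_rot: [[0.309, 0.951, 0.001], [0.951, -0.309, -0.001], [-0.001, 0.002, -1.0]]
wrist_force: [0.1, 0.5, -3.0]
width: 0.638
```

```bash
python3 -c "
from plan import *
plan([(.4538,-.282,.06,-18,.02)],g=.4)
from h import *
shot('w4');cv2.imwrite('pics/side2.png',capture('side')); crop('pics/side2.png','pics/side2c.png',320,240,140,150,4)"
```

```text
t 7.1 pos [ 453.4 -281.3   92.9] yaw -18.0 F [ 0.1  0.5 -3. ] w 0.638 end [ 453.8 -282.    60. ]
[[[0.4, -0.02, 0.03, 1.65, 0.0, 0.0, 0.0], [0.4, -0.03, 0.02, 1.64, 0.1, 0.0, 0.0]]]
pos [ 453.4 -281.3   92.9] yaw -18.0 t 7.1
```

View pics/side2c.png

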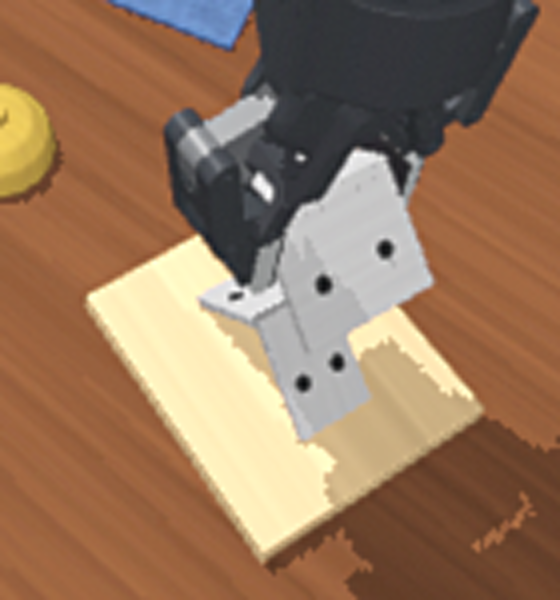

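View pics/w4.png

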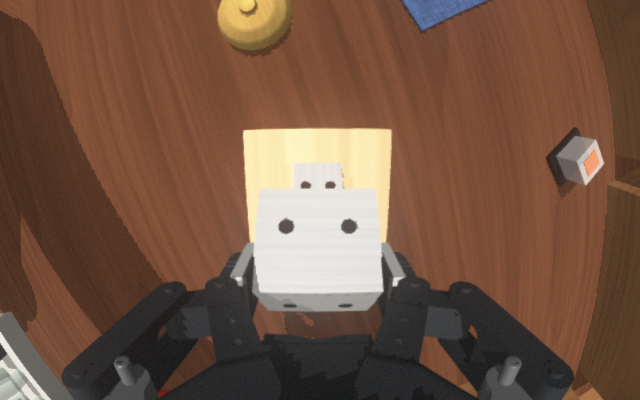

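Run:
```python
from h import *
crop('pics/w4.png','pics/w4c.png',235,120,170,200,4)
```

```text
(no output)
```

View pics/w4c.png

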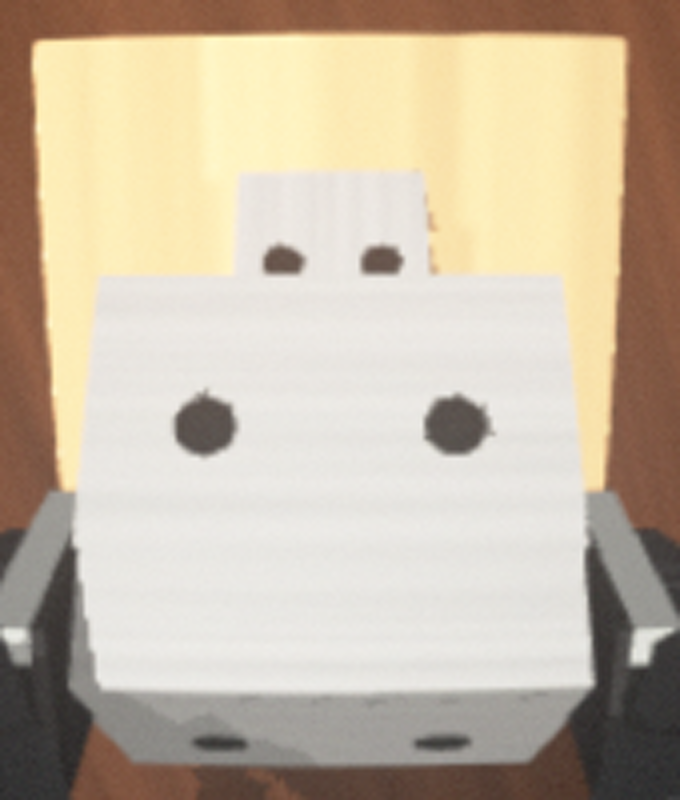

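Run:
```python
from h import *
st=lst('w4')
R=st["tool_rot"];t=st["tcp_pos"]
def q(U,V,h): 
    p=onz("wrist",235+(U+.5)/4-.5,120+(V+.5)/4-.5,t[2]+h,st); return R.T@(p-t)*1000
f=lambda a:np.round(a,1)
for n,a,b,h in (("ridge",(72,688),(592,685),.0343),("e1",(98,276),(562,276),-.001),("e2",(132,763),(528,763),-.001)):
    A=q(*a,h);B=q(*b,h);print(n,f(A),f(B),"mid",f((A+B)/2),"len",f(B[1]-A[1]))
```

```text
ridge [ -1.4 -27.2 -34.3] [ -1.1  27.4 -34.3] mid [ -1.2   0.1 -34.3] len 54.6
e1 [ 34.4 -28.3   0.9] [34.4 28.1  1. ] mid [34.4 -0.1  1. ] len 56.3
e2 [-36.8 -28.4   1. ] [-36.9  28.2   1.1] mid [-36.8  -0.1   1. ] len 56.6
```

The bracket is level and centred in the jaws: its centre reads y≈0 and x≈−1 mm in the tool frame. I'll descend now.

Call:
arm_command --motion '[[[0.4, 0, 0, 1.6, 0, 0, 0], [0.4, 0.05, 0, 1.8, 0, 0, 0], [0.4, 0, 0, 1.0, 0, 0, 0], [0.4, 0, 0, 0.3, 0, 0, 0], [0.4, 0, 0, 0, 0, 0, 0]]]'

```text
t: 7.82
tcp_pos: [0.4543, -0.2798, 0.0426]
tool_rot: [[0.307, 0.952, 0.001], [0.952, -0.307, -0.001], [-0.001, 0.001, -1.0]]
wrist_force: [0.5, -0.4, -1.0]
width: 0.641
```

```bash
python3 -c "
from plan import *
plan([(.4540,-.2815,.02,-18,.02)],g=.4)"
```

```text
t 7.83 pos [ 454.3 -279.8   42.6] yaw -17.87 F [ 0.5 -0.4 -1. ] w 0.641 end [ 454.  -281.5   20. ]
[[[0.4, -0.09, 0.01, 1.13, 0.0, 0.0, 0.1], [0.4, -0.09, 0.01, 1.13, 0.1, 0.0, 0.0]]]
```

Call:
arm_command --motion '[[[0.4, -0.15, 0, 1.0, 0, 0, 0.1], [0.4, 0, 0, 0.6, 0, 0, 0], [0.4, 0, 0, 0.2, 0, 0, 0], [0.4, 0, 0, 0.1, 0, 0, 0]]]'

```text
t: 8.32
tcp_pos: [0.4545, -0.2821, 0.0233]
tool_rot: [[0.309, 0.951, 0.003], [0.951, -0.309, -0.003], [-0.002, 0.003, -1.0]]
wrist_force: [-0.2, -0.1, -2.5]
width: 0.64
```

```bash
python3 -c "
from plan import *
plan([(.4540,-.2815,.019,-18,.02)],g=.4)"
```

```text
t 8.32 pos [ 454.5 -282.1   23.3] yaw -17.98 F [-0.2 -0.1 -2.5] w 0.64 end [ 454.  -281.5   19. ]
[[[0.4, 0.04, -0.07, 0.43, 0.2, 0.1, 0.0]]]
```

Call:
arm_command --motion '[[[0.4, 0, -0.05, 0.3, 0.1, 0, 0], [0.4, 0, 0, 0.2, 0, 0, 0], [0.4, 0, 0, 0.1, 0, 0, 0], [0.4, 0, 0, 0, 0, 0, 0]]]'

```text
t: 8.82
tcp_pos: [0.4553, -0.2815, 0.0198]
tool_rot: [[0.308, 0.951, 0.002], [0.951, -0.308, -0.002], [-0.001, 0.003, -1.0]]
wrist_force: [0.2, 0.8, -2.5]
width: 0.641
```

```bash
python3 -c "
from plan import *
plan([(.4540,-.2815,.019,-18,.02)],g=.4)"
```

```text
t 8.82 pos [ 455.3 -281.5   19.8] yaw -17.94 F [ 0.2  0.8 -2.5] w 0.641 end [ 454.  -281.5   19. ]
[[[0.4, -0.04, -0.12, 0.08, 0.2, 0.0, 0.1]]]
```

Call:
arm_command --motion '[[[0.4, -0.05, -0.15, 0.15, 0, 0, 0], [0.4, 0, 0, 0.1, 0, 0, 0], [0.4, 0, 0, 0, 0, 0, 0]]]'

```text
t: 9.2
tcp_pos: [0.4555, -0.2816, 0.0197]
tool_rot: [[0.308, 0.951, 0.005], [0.951, -0.308, -0.002], [-0.0, 0.006, -1.0]]
wrist_force: [0.2, 0.2, -2.1]
width: 0.638
```

```bash
python3 -c "
from plan import *
plan([(.4538,-.2820,.019,-18,.02)],g=.4)"
```

```text
t 9.2 pos [ 455.5 -281.6   19.7] yaw -17.94 F [ 0.2  0.2 -2.1] w 0.638 end [ 453.8 -282.    19. ]
[[[0.4, -0.09, -0.15, 0.07, 0.3, 0.0, 0.1]]]
```

Call:
arm_command --motion '[[[0.4, -0.05, -0.25, 0.25, 0.1, 0, 0], [0.4, 0, -0.05, 0.15, 0, 0, 0]]]'

```text
t: 9.45
tcp_pos: [0.4556, -0.2817, 0.0195]
tool_rot: [[0.308, 0.951, 0.009], [0.951, -0.308, -0.003], [0.0, 0.01, -1.0]]
wrist_force: [-7.1, 4.7, 14.6]
width: 0.642
```

```bash
python3 -c "
from plan import *
plan([(.4538,-.2820,.019,-18,.02)],g=.4)"
```

```text
t 9.45 pos [ 455.6 -281.7   19.5] yaw -17.95 F [-7.1  4.7 14.6] w 0.642 end [ 453.8 -282.1   19. ]
[[[0.4, -0.09, -0.16, 0.05, 0.6, 0.0, 0.0]]]
```

It's in contact at 14.6 N with z = 19.5 mm, where I expected fully nested at 19.4. I'll release, rise and look.

Call:
arm_command --motion '[[[0.4, 0, 0, -0.1, 0, 0, 0], [0.8, 0, 0, 0, 0, 0, 0], [1.0, 0, 0, 0, 0, 0, 0], [1.0, 0, 0, 0, 0, 0, 0], [1.0, 0, 0, -2.0, 0, 0, 0]]]'

```text
t: 10.07
tcp_pos: [0.4544, -0.2812, 0.0389]
tool_rot: [[0.309, 0.951, 0.007], [0.951, -0.309, -0.001], [0.001, 0.007, -1.0]]
wrist_force: [0.6, -0.9, -0.1]
width: 0.999
```

Call:
arm_command --motion '[[[1.0, 0, 0, -4.0, 0, 0, 0], [1.0, 0, 0, -5.0, 0, 0, 0], [1.0, 0, 0, -4.0, 0, 0, 0], [1.0, 0, 0, -1.0, 0, 0, 0], [1.0, 0, 0, 0, 0, 0, 0]]]'

```text
t: 10.7
tcp_pos: [0.4529, -0.2812, 0.1824]
tool_rot: [[0.309, 0.951, 0.007], [0.951, -0.309, -0.001], [0.001, 0.007, -1.0]]
wrist_force: [0.2, -0.3, -0.7]
width: 1.001
```

Run:
```python
from h import *
shot('w5'); crop('pics/w5.png','pics/w5c.png',240,100,160,140,5)
for n,b in (('side',(340,280,110,110)),('scene',(190,165,75,60))):
    cv2.imwrite(f'pics/{n}5.png',capture(n)); crop(f'pics/{n}5.png',f'pics/{n}5c.png',*b,5)
```

```text
pos [ 452.9 -281.2  182.4] yaw -18.02 t 10.7
```

View pics/w5c.png

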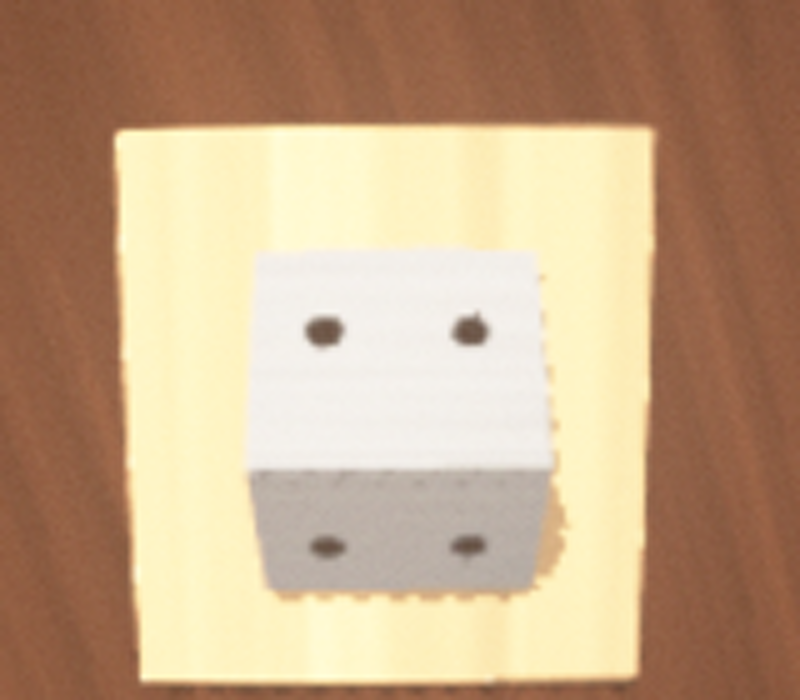

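View pics/side5c.png

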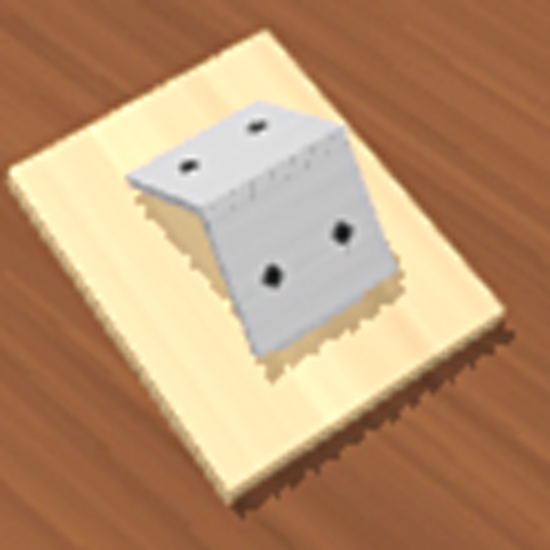

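View pics/scene5c.png

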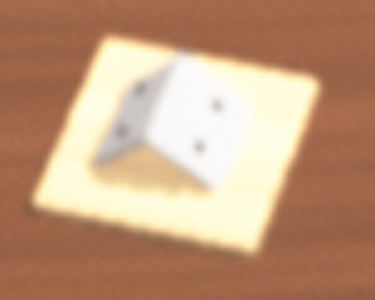

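Run:
```python
from h import *
st=lst('w5')
def q(U,V,z): return onz("wrist",240+(U+.5)/5-.5,100+(V+.5)/5-.5,z,st)*1000
f=lambda a:np.round(a,1)
y=np.array([np.cos(np.radians(18)),-np.sin(np.radians(18)),0])
r=[q(247,467,.0537),q(552,468,.0537)]; e1=[q(256,253,.0185),q(536,252,.0185)]; e2=[q(266,590,.0185),q(532,590,.0185)]; 
for n,e in(("ridge",r),("e1",e1),("e2",e2)):
    d=e[1]-e[0];m=(e[0]+e[1])/2;print(n,f(m),"len",f(np.linalg.norm(d)),"yaw",f(np.degrees(np.arctan2(d[1],d[0]))),"along",f(y@(m-np.array([453.8,-282,0]))))
b=[q(116,130,.01),q(655,128,.01),q(640,680,.01),q(141,683,.01)];print("board",f(sum(b)/4),[f(np.linalg.norm(b[i]-b[i-1])) for i in range(4)], f(y@(sum(b)/4-[453.8,-282,0])))
```

```text
ridge [ 455.6 -282.4   53.7] len 55.5 yaw -18.3 along 1.8
e1 [ 466.3 -248.7   18.5] len 55.9 yaw -17.8 along 1.6
e2 [ 445.  -316.3   18.5] len 55.9 yaw -18.2 along 2.2
board [ 454.  -281.7   10. ] [np.float64(120.5), np.float64(110.0), np.float64(120.4), np.float64(110.8)] 0.1
```

The bracket is nested and aligned, but about 1.8 mm off centre along the ridge. I'll go back and centre it by closing the jaws at the right spot.

```bash
python3 -c "
from plan import *
plan([(.4537,-.2820,.08,-18,.05),(.4537,-.282,.04,-18,.03)])"
```

```text
t 10.85 pos [ 452.2 -280.5  180.7] yaw -18.03 F [-0.6  0.4  0.1] w 1.004 end [ 453.7 -282.    40. ]
[[[1.0, -0.04, 0.05, 3.36, 0.1, -0.1, 0.0], [1.0, -0.04, 0.06, 3.35, 0.0, 0.0, 0.0], [1.0, -0.04, 0.05, 3.36, 0.1, -0.1, 0.0], [1.0, 0.0, 0.0, 2.0, 0.0, 0.0, 0.0], [1.0, 0.01, 0.0, 2.0, 0.0, 0.0, 0.0]]]
```

Call:
arm_command --motion '[[[1.0, 0, 0, 3.4, 0.3, -0.3, 0], [1.0, 0, 0, 4, 0.1, 0, 0], [1.0, 0, 0, 3.5, 0, 0, 0], [1.0, 0, 0, 2.0, 0, 0, 0], [1.0, 0, 0, 0.5, 0, 0, 0]]]'

```text
t: 11.48
tcp_pos: [0.4482, -0.2771, 0.0358]
tool_rot: [[0.31, 0.951, -0.012], [0.951, -0.31, 0.006], [0.002, -0.013, -1.0]]
wrist_force: [0.2, 0.5, 1.2]
width: 1.003
```

```bash
python3 -c "
from plan import *
plan([(.4537,-.2820,.022,-18,.05)])"
```

```text
t 11.47 pos [ 448.2 -277.1   35.8] yaw -18.04 F [0.2 0.5 1.2] w 1.003 end [ 453.7 -282.    22. ]
[[[1.0, -0.3, 0.7, 1.37, -0.8, -0.1, 0.0]]]
```

Call:
arm_command --motion '[[[1.0, -0.3, 0.7, 0.5, -0.8, -0.1, 0], [1.0, -0.1, 0.2, 0.5, -0.2, 0, 0], [1.0, 0, 0, 0.2, 0, 0, 0]]]'

```text
t: 11.85
tcp_pos: [0.4563, -0.2844, 0.0234]
tool_rot: [[0.31, 0.951, 0.005], [0.951, -0.31, -0.002], [0.0, 0.006, -1.0]]
wrist_force: [-0.3, -0.5, -0.5]
width: 1.001
```

```bash
python3 -c "
from plan import *
plan([(.4537,-.2820,.022,-18,.05)])"
```

```text
t 11.85 pos [ 456.3 -284.4   23.4] yaw -18.04 F [-0.3 -0.5 -0.5] w 1.001 end [ 453.7 -282.    22. ]
[[[1.0, 0.15, -0.32, 0.14, 0.3, 0.0, 0.0]]]
```

Call:
arm_command --motion '[[[1.0, 0.15, -0.3, 0.2, 0.3, 0, 0], [1.0, 0, -0.05, 0.1, 0, 0, 0], [1.0, 0, 0, 0, 0, 0, 0]]]'

```text
t: 12.22
tcp_pos: [0.4539, -0.2823, 0.0213]
tool_rot: [[0.31, 0.951, 0.002], [0.951, -0.31, -0.001], [-0.001, 0.002, -1.0]]
wrist_force: [0.2, -0.1, -0.7]
width: 0.999
```

```bash
python3 -c "
from plan import *
plan([(.4537,-.2820,.022,-18,.05)])"
```

```text
t 12.22 pos [ 453.9 -282.3   21.3] yaw -18.04 F [ 0.2 -0.1 -0.7] w 0.999 end [ 453.7 -282.    22. ]
[[[1.0, 0.02, -0.02, -0.07, 0.1, 0.0, 0.0]]]
```

Position is good, so I'll close here to centre the bracket.

Call:
arm_command --motion '[[[0.5, 0, 0, 0, 0, 0, 0], [0.5, 0, 0, 0, 0, 0, 0], [0.5, 0, 0, 0, 0, 0, 0], [0.5, 0, 0, 0, 0, 0, 0]]]'

```text
t: 12.72
tcp_pos: [0.4543, -0.2825, 0.0221]
tool_rot: [[0.309, 0.951, 0.002], [0.951, -0.309, -0.002], [-0.001, 0.003, -1.0]]
wrist_force: [0.4, 0.0, 0.5]
width: 0.636
```

```bash
python3 -c "
from plan import *
plan([(.4537,-.2820,.022,-18,.05)])"
```

```text
t 12.72 pos [ 454.3 -282.5   22.1] yaw -18.02 F [0.4 0.  0.5] w 0.636 end [ 453.7 -282.    22. ]
[[[1.0, 0.03, -0.08, 0.01, 0.2, 0.1, 0.0]]]
```

Call:
arm_command --motion '[[[0.8, 0, 0, 0, 0, 0, 0], [1.0, 0, 0, 0, 0, 0, 0], [1.0, 0, 0, -1.0, 0, 0, 0], [1.0, 0, 0, -4.0, 0, 0, 0], [1.0, 0, 0, -6.0, 0, 0, 0]]]'

```text
t: 13.35
tcp_pos: [0.4511, -0.2797, 0.1307]
tool_rot: [[0.31, 0.951, -0.006], [0.951, -0.31, 0.006], [0.004, -0.007, -1.0]]
wrist_force: [1.5, -1.4, -0.1]
width: 0.999
```

Call:
arm_command --motion '[[[1.0, 0, 0, -6.0, 0, 0, 0], [1.0, 0, 0, -1.0, 0, 0, 0], [1.0, 0, 0, 0, 0, 0, 0]]]'

```text
t: 13.72
tcp_pos: [0.4535, -0.282, 0.2098]
tool_rot: [[0.31, 0.951, 0.003], [0.951, -0.31, -0.002], [-0.001, 0.003, -1.0]]
wrist_force: [0.1, -0.1, -1.1]
width: 1.0
```

Run:
```python
from h import *
from plan import *
shot('w6'); crop('pics/w6.png','pics/w6c.png',240,100,160,140,5)
plan([(.445,.075,.19,18)])
```

```text
pos [ 453.5 -282.   209.8] yaw -18.04 t 13.725
t 13.78 pos [ 453.5 -282.   209.4] yaw -18.05 F [-0.6  1.   0.5] w 0.999 end [445.  75. 190.]
[[[1.0, 4.81, -1.7, 0.27, 0.0, 0.0, -5.1], [1.0, 4.95, -1.26, 0.26, 0.0, 0.0, -5.2], [1.0, 5.03, -0.8, 0.27, 0.1, 0.1, -5.1], [1.0, 5.09, -0.36, 0.28, 0.0, 0.0, -5.2], [1.0, 5.1, 0.11, 0.27, 0.0, 0.0, -5.1]]]
[[[1.0, 5.07, 0.55, 0.28, 0.0, 0.0, -5.2], [1.0, 5.0, 1.02, 0.27, 0.0, 0.0, -5.1]]]
```

View pics/w6c.png

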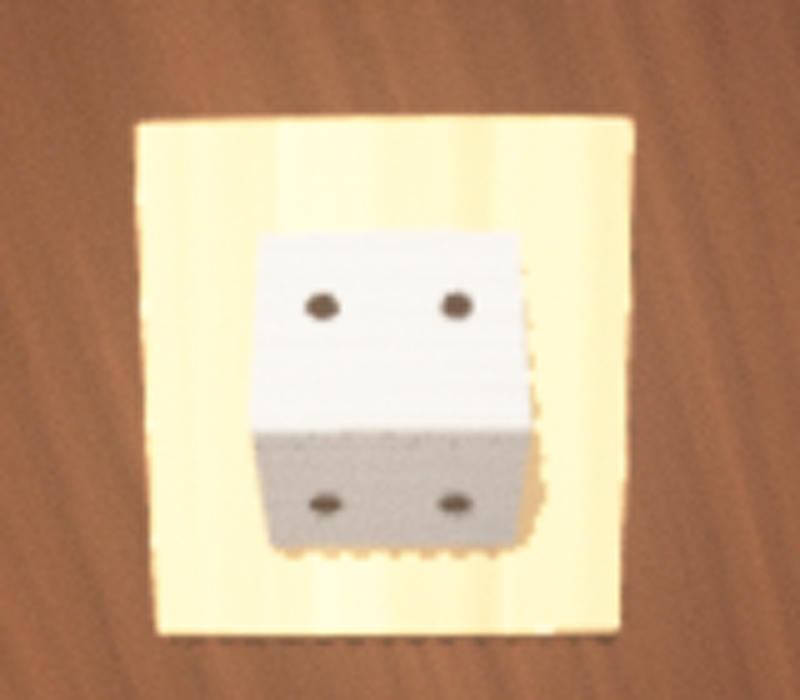

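The bracket is now centred to within about 0.7 mm by its margins to the board. Next is the capacitor.

Call:
arm_command --motion '[[[1.0, 4.8, -1.7, 0.3, 0, 0, -5.1], [1.0, 5.0, -1.3, 0.3, 0, 0, -5.2], [1.0, 5.0, -0.8, 0.3, 0, 0, -5.1], [1.0, 5.1, -0.4, 0.3, 0, 0, -5.2], [1.0, 5.1, 0.1, 0.3, 0, 0, -5.1]]]'

```text
t: 14.4
tcp_pos: [0.4406, -0.0208, 0.1848]
tool_rot: [[-0.139, 0.99, -0.011], [0.99, 0.14, 0.005], [0.007, -0.01, -1.0]]
wrist_force: [1.3, 0.2, 0.2]
width: 1.005
```

Call:
arm_command --motion '[[[1.0, 5.0, 0.5, 0.2, 0, 0, -5.2], [1.0, 3.5, 0.7, 0, 0, 0, -4.0], [1.0, 0.5, 0, 0, 0, 0, 0], [1.0, 0, 0, 0, 0, 0, 0]]]'

```text
t: 14.9
tcp_pos: [0.4297, 0.0757, 0.1761]
tool_rot: [[-0.305, 0.952, -0.024], [0.952, 0.305, 0.007], [0.014, -0.021, -1.0]]
wrist_force: [-0.2, -0.5, -0.5]
width: 1.004
```

Run:
```python
from h import *
shot('w7')
```

```text
pos [429.7  75.7 176.1] yaw 17.79 t 14.9
```

View pics/w7.png

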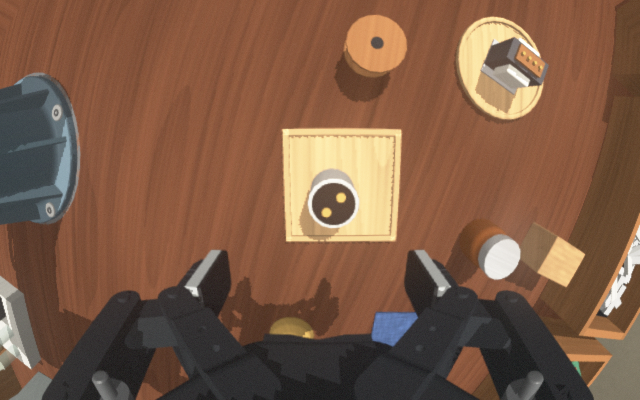

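The wrist view shows the capacitor top at (333,203) inside the tray, whose corners are about (284,130) to (397,241). The transformer is at (514,62), the jar at (498,255) and the spool at (377,45). I'll zoom in.

Run:
```python
from h import *
crop('pics/w7.png','pics/w7c.png',275,120,135,130,6)
crop('pics/w7.png','pics/w7d.png',440,5,120,125,6)
```

```text
(no output)
```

View pics/w7c.png

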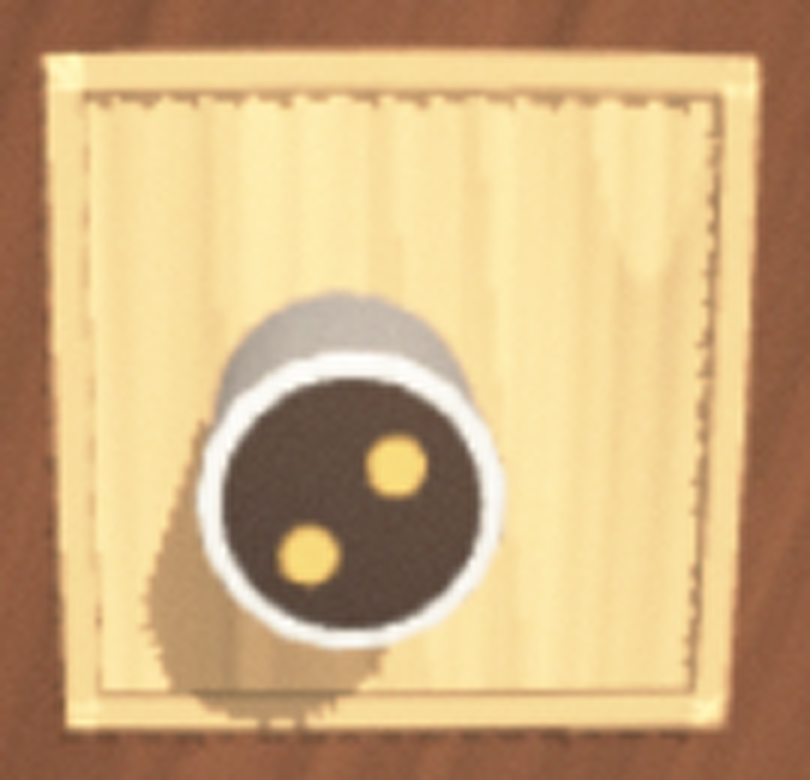

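View pics/w7d.png

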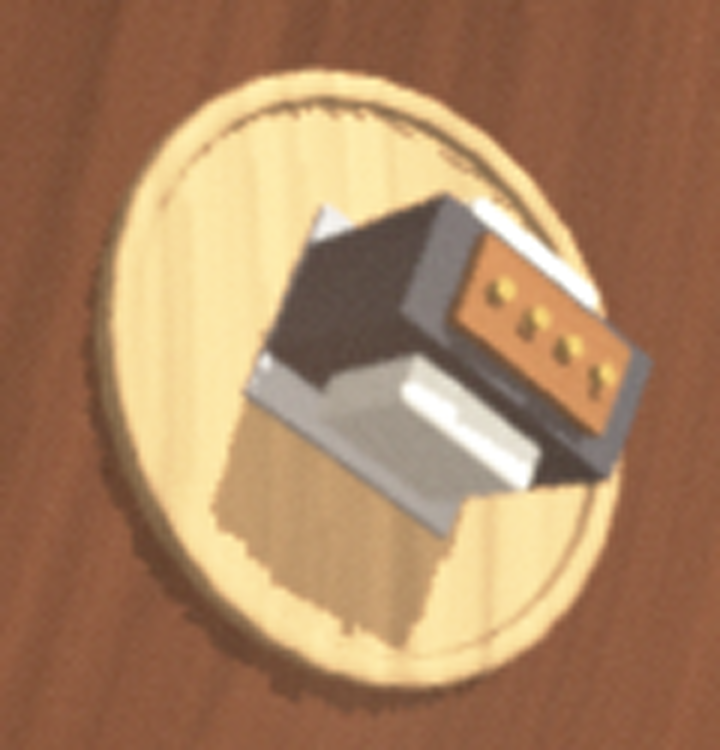

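Run:
```python
from h import *
from plan import *
st=lst('w7')
def q(U,V,z): return onz("wrist",275+(U+.5)/6-.5,120+(V+.5)/6-.5,z,st)*1000
f=lambda a:np.round(a,1)
print("cap",f(q(350,500,.063)), f(q(197,500,.063)-q(503,500,.063)))
b=[q(43,55,.009),q(760,57,.009),q(725,727,.009),q(68,728,.009)];print("tray",f(sum(b)/4),[f(np.linalg.norm(b[i]-b[i-1])) for i in range(4)],[f(np.degrees(np.arctan2(*(d)[1::-1]))) for d in (b[1]-b[0],b[2]-b[3])])
def q(U,V,z): return onz("wrist",440+(U+.5)/6-.5,5+(V+.5)/6-.5,z,st)*1000
c=[q(446,194,.055),q(403,308,.055),q(652,360,.055),q(604,478,.055)]
print("trafo core top",[f(x[:2]) for x in c],f(sum(c)/4),f(np.linalg.norm(c[0]-c[1])),f(np.linalg.norm(c[0]-c[2])),"yaw long",np.degrees(np.arctan2(*(c[2]-c[0])[1::-1])))
```

```text
cap [441.   75.7  63. ] [-42.  -13.7   0. ]
tray [450.5  81.2   9. ] [np.float64(120.3), np.float64(121.1), np.float64(121.1), np.float64(120.5)] [np.float64(18.4), np.float64(18.0)]
trafo core top [array([559. , 287.1]), array([556. , 263.4]), array([608.1, 281.5]), array([603.6, 255.9])] [581.7 272.   55. ] 23.8 49.4 yaw long -6.39207297777995
```

The capacitor is at (441, 75.7), the tray centre is (450.7, 81.2) with yaw 18.2°, and the transformer is near (582, 272).

Run:
```python
from plan import *
plan([(.441,.0757,.09,18),(.441,.0757,.05,18)],step=.045)
```

```text
t 14.95 pos [429.8  75.4 176.2] yaw 17.75 F [ 0.  -0.1 -0.4] w 0.999 end [441.   75.7  50. ]
[[[1.0, -0.22, 0.63, 4.29, -0.6, -0.4, -0.1], [1.0, -0.18, 0.59, 4.3, -0.6, -0.4, -0.2], [1.0, -0.01, 0.0, 4.0, 0.0, 0.0, 0.0]]]
```

Call:
arm_command --motion '[[[1.0, -0.3, 0.9, 3.0, -1.2, -0.8, -0.2], [1.0, -0.1, 0.3, 3.0, -0.3, -0.2, 0], [1.0, 0, 0, 1.0, 0, 0, 0], [1.0, 0, 0, 0, 0, 0, 0]]]'

```text
t: 15.45
tcp_pos: [0.4434, 0.0707, 0.1043]
tool_rot: [[-0.3, 0.954, 0.007], [0.954, 0.3, -0.003], [-0.005, 0.006, -1.0]]
wrist_force: [-0.9, -0.6, -0.5]
width: 0.999
```

Run:
```python
from plan import *
plan([(.441,.0757,.05,18),(.441,.0757,.016,18)],step=.045)
```

```text
t 15.45 pos [443.4  70.7 104.3] yaw 17.46 F [-0.9 -0.6 -0.5] w 0.999 end [441.1  75.7  16. ]
[[[1.0, 0.29, -0.06, 2.72, 0.2, 0.1, -0.3], [1.0, 0.28, -0.04, 2.71, 0.1, 0.2, -0.2], [1.0, 0.0, 0.0, 3.4, 0.0, 0.0, 0.0]]]
```

Call:
arm_command --motion '[[[1.0, 0.5, -0.1, 1.5, 0.3, 0.3, -0.5], [1.0, 0.1, 0, 1.5, 0, 0, 0], [1.0, 0, 0, 1.0, 0, 0, 0], [1.0, 0, 0, 0, 0, 0, 0]]]'

```text
t: 15.95
tcp_pos: [0.4419, 0.0759, 0.0633]
tool_rot: [[-0.308, 0.951, 0.003], [0.951, 0.308, 0.001], [-0.0, 0.003, -1.0]]
wrist_force: [0.1, 0.9, -0.4]
width: 0.996
```

Run:
```python
from plan import *
plan([(.441,.0757,.016,18)],step=.045)
```

```text
t 15.95 pos [441.9  75.9  63.3] yaw 17.94 F [ 0.1  0.9 -0.4] w 0.996 end [441.   75.7  16. ]
[[[1.0, 0.01, -0.05, 2.36, 0.1, 0.0, 0.0], [1.0, 0.0, -0.05, 2.36, 0.1, 0.0, -0.1]]]
```

Call:
arm_command --motion '[[[1.0, 0, -0.1, 1.8, 0.1, 0, 0], [1.0, 0, 0, 1.8, 0, 0, 0], [1.0, 0, 0, 1.0, 0, 0, 0], [1.0, 0, 0, 0.3, 0, 0, 0], [1.0, 0, 0, 0, 0, 0, 0]]]'

```text
t: 16.58
tcp_pos: [0.4432, 0.0757, 0.0145]
tool_rot: [[-0.309, 0.951, 0.005], [0.951, 0.309, -0.0], [-0.002, 0.004, -1.0]]
wrist_force: [0.4, 0.0, -0.2]
width: 1.001
```

Run:
```python
from plan import *
plan([(.441,.0757,.016,18)],step=.045)
```

```text
t 16.57 pos [443.2  75.7  14.5] yaw 17.99 F [ 0.4  0.  -0.2] w 1.001 end [441.   75.7  16. ]
[[[1.0, 0.07, -0.21, -0.15, 0.3, 0.1, 0.0]]]
```

Call:
arm_command --motion '[[[1.0, 0.05, -0.2, -0.1, 0.3, 0, 0], [0.3, 0, 0, 0, 0, 0, 0], [0.3, 0, 0, 0, 0, 0, 0], [0.3, 0, 0, 0, 0, 0, 0], [0.3, 0, 0, 0, 0, 0, 0]]]'

```text
t: 17.2
tcp_pos: [0.4424, 0.0754, 0.0172]
tool_rot: [[-0.309, 0.951, 0.003], [0.951, 0.309, -0.003], [-0.003, 0.002, -1.0]]
wrist_force: [0.2, 0.7, -1.7]
width: 0.513
```

Run:
```python
from plan import *
plan([(.441,.0757,.016,18)],step=.045)
```

```text
t 17.2 pos [442.4  75.4  17.2] yaw 17.99 F [ 0.2  0.7 -1.7] w 0.513 end [441.   75.7  16. ]
[[[1.0, 0.07, -0.13, 0.12, 0.1, 0.2, 0.0]]]
```

Call:
arm_command --motion '[[[0.3, 0, 0, -2.0, 0, 0, 0], [0.3, 0, 0, -4.0, 0, 0, 0], [0.3, 0, 0, -3.0, 0, 0, 0]]]'

```text
t: 17.58
tcp_pos: [0.4385, 0.0759, 0.1059]
tool_rot: [[-0.309, 0.951, -0.007], [0.951, 0.309, -0.002], [0.001, -0.007, -1.0]]
wrist_force: [-0.6, 0.3, -2.1]
width: 0.513
```

Run:
```python
from plan import *
plan([(.617,-.100,.11,0)],step=.05,g=.3)
from h import *
shot('w8')
```

```text
t 17.57 pos [438.5  75.9 105.9] yaw 17.98 F [-0.6  0.3 -2.1] w 0.513 end [ 617. -100.  110.]
[[[0.3, -3.71, 1.92, -0.08, -0.1, 0.0, 3.0], [0.3, -3.6, 2.12, -0.08, 0.0, 0.0, 3.0], [0.3, -3.48, 2.3, -0.08, -0.1, 0.0, 3.0], [0.3, -3.36, 2.48, -0.08, -0.1, 0.0, 3.0], [0.3, -3.23, 2.65, -0.07, 0.0, 0.0, 3.0]]]
[[[0.3, -3.08, 2.82, -0.07, -0.1, 0.0, 3.0]]]
pos [438.5  75.9 105.9] yaw 17.98 t 17.575
```

View pics/w8.png

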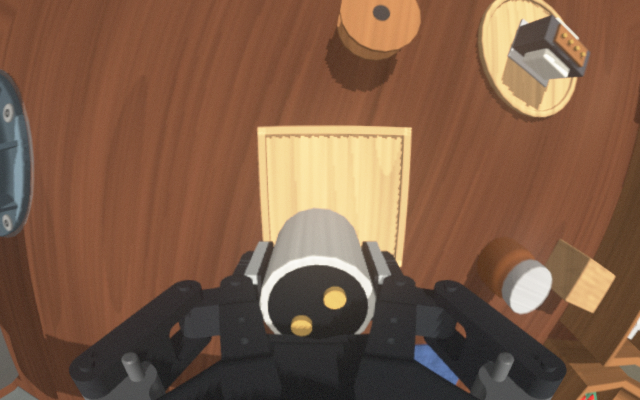

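The wrist view shows the capacitor held upright between the pads at (318,280). I'll carry it to the mat.

Call:
arm_command --motion '[[[0.3, -3.7, 1.9, 0, 0, 0, 3.0], [0.3, -3.6, 2.1, 0, 0, 0, 3.0], [0.3, -3.5, 2.3, 0, 0, 0, 3.0], [0.3, -3.4, 2.5, 0, 0, 0, 3.0], [0.3, -3.0, 2.4, 0, 0, 0, 3.0]]]'

```text
t: 18.25
tcp_pos: [0.5874, -0.071, 0.1057]
tool_rot: [[-0.048, 0.999, -0.004], [0.999, 0.048, -0.0], [-0.0, -0.004, -1.0]]
wrist_force: [0.8, 0.3, -2.3]
width: 0.511
```

Run:
```python
from plan import *
plan([(.617,-.100,.08,0)],step=.05,g=.3)
```

```text
t 18.25 pos [587.4 -71.  105.7] yaw 2.75 F [ 0.8  0.3 -2.3] w 0.511 end [ 617. -100.   80.]
[[[0.3, -3.04, 2.83, 2.56, -0.2, 0.0, 2.8]]]
```

Call:
arm_command --motion '[[[0.3, -2.2, 2.2, 1.0, -0.2, 0, 2.0], [0.3, -0.6, 0.5, 1.5, 0, 0, 0.5], [0.3, 0, 0, 1.0, 0, 0, 0], [0.3, 0, 0, 0, 0, 0, 0]]]'

```text
t: 18.75
tcp_pos: [0.6141, -0.0991, 0.0642]
tool_rot: [[-0.001, 1.0, -0.006], [1.0, 0.001, 0.002], [0.002, -0.006, -1.0]]
wrist_force: [0.3, -0.2, -1.7]
width: 0.512
```

Run:
```python
from plan import *
plan([(.617,-.100,.0155,0)],step=.02,g=.3)
```

```text
t 18.75 pos [614.1 -99.1  64.2] yaw 0.07 F [ 0.3 -0.2 -1.7] w 0.512 end [ 617.  -100.    15.5]
[[[0.3, -0.03, 0.11, 1.62, -0.1, 0.0, 0.0], [0.3, -0.04, 0.1, 1.62, -0.1, -0.1, 0.0], [0.3, -0.03, 0.1, 1.62, -0.2, 0.0, 0.1]]]
```

Call:
arm_command --motion '[[[0.3, 0, 0.3, 1.5, -0.4, 0, 0], [0.3, 0, 0, 1.5, 0, 0, 0], [0.3, 0, 0, 0.8, 0, 0, 0], [0.3, 0, 0, 0.3, 0, 0, 0], [0.3, 0, 0, 0.1, 0, 0, 0]]]'

```text
t: 19.38
tcp_pos: [0.6164, -0.0969, 0.0197]
tool_rot: [[-0.004, 1.0, 0.001], [1.0, 0.004, 0.002], [0.002, 0.001, -1.0]]
wrist_force: [-0.5, 0.6, -1.2]
width: 0.512
```

Run:
```python
from plan import *
plan([(.617,-.100,.0155,0)],step=.02,g=.3)
```

```text
t 19.38 pos [616.4 -96.9  19.7] yaw 0.23 F [-0.5  0.6 -1.2] w 0.512 end [ 617.  -100.    15.5]
[[[0.3, -0.31, 0.06, 0.42, 0.0, -0.1, 0.2]]]
```

Call:
arm_command --motion '[[[0.3, -0.3, 0, 0.3, 0, -0.1, 0], [0.3, 0, 0, 0.2, 0, 0, 0], [0.3, 0, 0, 0.15, 0, 0, 0]]]'

```text
t: 19.75
tcp_pos: [0.6173, -0.1005, 0.0152]
tool_rot: [[-0.004, 1.0, 0.002], [1.0, 0.004, 0.0], [0.0, 0.002, -1.0]]
wrist_force: [-6.7, 2.8, 15.1]
width: 0.515
```

Run:
```python
from plan import *
plan([(.617,-.100,.0155,0)],step=.02,g=.3)
```

```text
t 19.75 pos [ 617.3 -100.5   15.2] yaw 0.23 F [-6.7  2.8 15.1] w 0.515 end [ 617.  -100.    15.5]
[[[0.3, 0.05, -0.03, -0.03, 0.1, 0.0, 0.2]]]
```

It has touched down on the mat (15 N). I'll relax, open and lift straight up, then go on to the transformer.

Call:
arm_command --motion '[[[0.3, 0, 0, -0.1, 0, 0, 0], [0.8, 0, 0, 0, 0, 0, 0], [1.0, 0, 0, 0, 0, 0, 0], [1.0, 0, 0, -1.0, 0, 0, 0], [1.0, 0, 0, -4.0, 0, 0, 0]]]'

```text
t: 20.38
tcp_pos: [0.6156, -0.1001, 0.0655]
tool_rot: [[-0.003, 1.0, -0.002], [1.0, 0.003, 0.002], [0.002, -0.002, -1.0]]
wrist_force: [-0.0, -0.9, -0.2]
width: 1.001
```

Call:
arm_command --motion '[[[1.0, 0, 0, -6.0, 0, 0, 0], [1.0, 0, 0, -6.0, 0, 0, 0], [1.0, 0, 0, -1.0, 0, 0, 0], [1.0, 0, 0, 0, 0, 0, 0]]]'

```text
t: 20.88
tcp_pos: [0.6175, -0.1009, 0.2051]
tool_rot: [[-0.004, 1.0, 0.006], [1.0, 0.004, -0.001], [-0.001, 0.006, -1.0]]
wrist_force: [-0.3, -0.3, -0.3]
width: 1.004
```

Run:
```python
from plan import *
from h import *
shot('w9');crop('pics/w9.png','pics/w9c.png',240,100,160,140,5)
plan([(.580,.250,.19,-7+180)])
plan([(.580,.250,.19,-7)])
```

```text
pos [ 617.5 -100.9  205.1] yaw 0.2 t 20.875
t 20.93 pos [ 617.5 -100.9  204.7] yaw 0.21 F [0.3 0.4 0.6] w 0.999 end [580. 250. 190.]
[[[1.0, 1.95, -0.2, 0.08, 0.0, 0.0, -9.6], [1.0, 1.96, 0.12, 0.08, 0.0, 0.1, -9.6], [1.0, 1.9, 0.45, 0.08, 0.0, 0.0, -9.6], [1.0, 1.81, 0.77, 0.08, 0.0, 0.0, -9.6], [1.0, 1.65, 1.05, 0.08, 0.0, 0.0, -9.6]]]
[[[1.0, 1.46, 1.32, 0.09, 0.0, 0.1, -9.6], [1.0, 1.21, 1.53, 0.08, 0.0, 0.0, -9.6], [1.0, 0.95, 1.72, 0.08, 0.0, 0.0, -9.6], [1.0, 0.64, 1.86, 0.09, 0.0, 0.0, -9.6], [1.0, 0.32, 1.93, 0.08, 0.0, 0.0, -9.6]]]
[[[1.0, 0.0, 1.96, 0.09, 0.0, 0.1, -9.6], [1.0, -0.33, 1.93, 0.08, 0.0, 0.0, -9.6], [1.0, -0.65, 1.85, 0.08, 0.0, 0.0, -9.6], [1.0, -0.95, 1.72, 0.09, 0.0, 0.0, -9.6], [1.0, -1.22, 1.53, 0.08, 0.0, 0.0, -9.6]]]
[[[1.0, -1.46, 1.31, 0.09, -0.1, 0.1, -9.6], [1.0, -1.65, 1.05, 0.08, 0.0, 0.0, -9.6], [1.0, -1.81, 0.76, 0.08, 0.0, 0.0, -9.6]]]
t 20.93 pos [ 617.5 -100.9  204.7] yaw 0.21 F [0.3 0.4 0.6] w 0.999 end [580. 250. 190.]
[[[1.0, 5.01, -0.52, 0.2, 0.0, 0.0, 1.0], [1.0, 5.01, -0.61, 0.2, 0.1, 0.0, 1.1], [1.0, 4.99, -0.7, 0.21, 0.0, 0.0, 1.0], [1.0, 4.98, -0.79, 0.2, 0.1, 0.0, 1.0], [1.0, 4.97, -0.87, 0.21, 0.0, 0.0, 1.0]]]
[[[1.0, 4.95, -0.97, 0.2, 0.1, 0.0, 1.1], [1.0, 4.93, -1.05, 0.21, 0.0, 0.0, 1.0]]]
```

View pics/w9c.png

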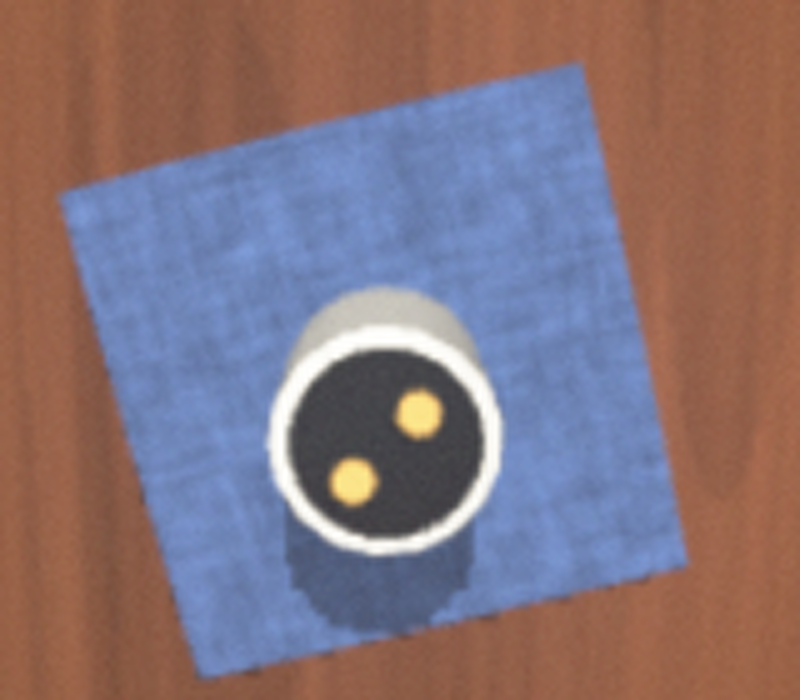

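The capacitor stands upright at the middle of the mat. I'm moving on to the transformer.

Call:
arm_command --motion '[[[1.0, 5, -0.5, 0.2, 0, 0, 1.0], [1.0, 5, -0.6, 0.2, 0, 0, 1.1], [1.0, 5, -0.7, 0.2, 0, 0, 1.0], [1.0, 5, -0.8, 0.2, 0.1, 0, 1.0], [1.0, 5, -0.9, 0.2, 0, 0, 1.0]]]'

```text
t: 21.55
tcp_pos: [0.5861, 0.1532, 0.1831]
tool_rot: [[0.096, 0.995, -0.013], [0.995, -0.096, -0.0], [-0.001, -0.012, -1.0]]
wrist_force: [0.6, 0.8, 0.1]
width: 1.006
```

Call:
arm_command --motion '[[[1.0, 5, -1.0, 0.2, 0.1, 0, 1.1], [1.0, 3, -0.6, 0, 0, 0, 1.0], [1.0, 0.5, 0, 0, 0, 0, 0], [1.0, 0, 0, 0, 0, 0, 0]]]'

```text
t: 22.05
tcp_pos: [0.5727, 0.2443, 0.1714]
tool_rot: [[0.129, 0.991, -0.029], [0.992, -0.129, -0.003], [-0.007, -0.029, -1.0]]
wrist_force: [1.3, -0.8, 0.4]
width: 1.001
```

Run:
```python
from h import *
shot('w10');crop('pics/w10.png','pics/w10c.png',240,90,150,150,5)
st=lst('w9'); print("cap on mat",onz("wrist",240+385.5/5-.5,100+440.5/5-.5,.061,st)*1000)
```

```text
pos [572.7 244.3 171.4] yaw -7.4 t 22.05
cap on mat [ 617.46637216 -100.09428359   61.        ]
```

View pics/w10c.png

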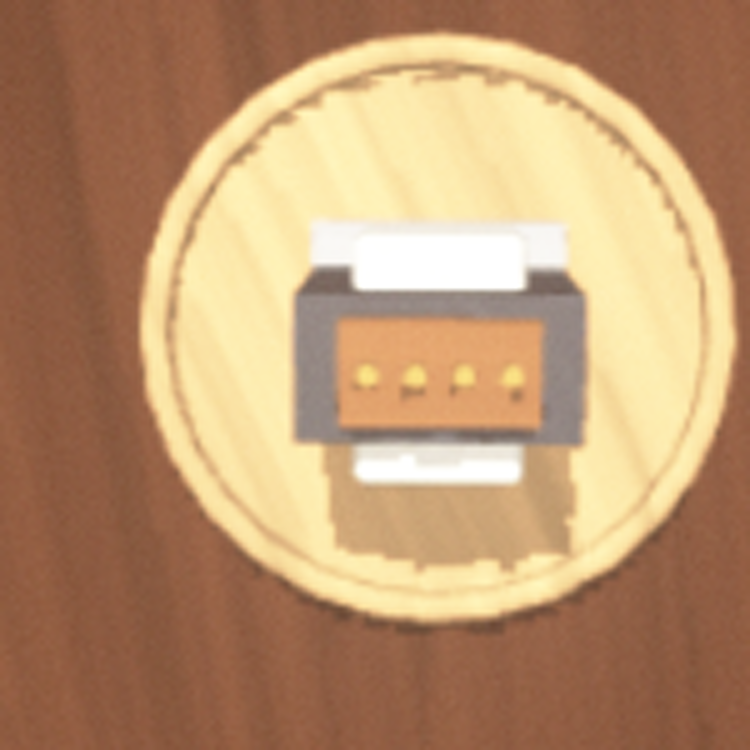

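Run:
```python
from h import *
from plan import *
st=lst('w10'); im=cv2.imread('pics/w10.png')
def q(U,V,z): return onz("wrist",240+(U+.5)/5-.5,90+(V+.5)/5-.5,z,st)*1000
f=lambda a:np.round(a,1)
c=[q(296,293,.055),q(585,293,.055),q(583,443,.055),q(294,441,.055)]
print("core",f(sum(c)/4),[f(np.linalg.norm(c[i]-c[i-1])) for i in range(4)],[f(np.degrees(np.arctan2(*(d)[1::-1]))) for d in (c[1]-c[0],c[2]-c[3])])
hsv=cv2.cvtColor(im,cv2.COLOR_BGR2HSV); m=cv2.inRange(hsv,(12,40,150),(32,160,255)); m[:90]=0;m[240:]=0
cs=max(cv2.findContours(m,cv2.RETR_EXTERNAL,cv2.CHAIN_APPROX_NONE)[0],key=cv2.contourArea)
P=np.array([onz("wrist",*p[0],.009,st)[:2]*1000 for p in cv2.convexHull(cs)])
A=np.c_[2*P,np.ones(len(P))];s=np.linalg.lstsq(A,(P**2).sum(1),rcond=None)[0];print("dish",s[:2],"r",np.sqrt(s[2]+s[0]**2+s[1]**2),cv2.boundingRect(cs))
```

```text
core [581.5 271.6  55. ] [np.float64(25.6), np.float64(48.6), np.float64(25.9), np.float64(49.6)] [np.float64(-7.0), np.float64(-7.4)]
dish [581.1769299  270.94981814] r 60.491078442164955 (267, 96, 121, 119)
```

The dish is at (581.3, 270.9) and the transformer at (581.5, 271.6), yaw −7.2°. I'll approach now.

Run:
```python
from plan import *
plan([(.5815,.2716,.09,-7.2)],step=.2)
```

```text
t 22.1 pos [572.6 244.  171.4] yaw -7.44 F [-0.6 -0.4  0.8] w 0.997 end [581.5 271.6  90. ]
[[[1.0, 2.91, 0.76, 8.1, -1.7, 0.4, -0.2]]]
```

Call:
arm_command --motion '[[[1.0, 2.4, 0.7, 2.5, -1.7, 0.4, -0.2], [1.0, 0.6, 0.1, 3.0, -0.2, 0, 0], [1.0, 0, 0, 1.0, 0, 0, 0], [1.0, 0, 0, 0, 0, 0, 0]]]'

```text
t: 22.6
tcp_pos: [0.5861, 0.2676, 0.1045]
tool_rot: [[0.132, 0.991, 0.005], [0.991, -0.132, -0.001], [-0.0, 0.006, -1.0]]
wrist_force: [-0.1, -0.2, 0.4]
width: 0.999
```

Run:
```python
from plan import *
plan([(.5815,.2716,.07,-7.2)],step=.2)
```

```text
t 22.6 pos [586.1 267.6 104.5] yaw -7.59 F [-0.1 -0.2  0.4] w 0.999 end [581.5 271.6  70. ]
[[[1.0, 0.34, -0.53, 3.45, 0.3, 0.0, -0.4]]]
```

Call:
arm_command --motion '[[[1.0, 0.4, -0.5, 1.5, 0.3, 0, -0.4], [1.0, 0.1, -0.1, 1.5, 0, 0, -0.1], [1.0, 0, 0, 0.5, 0, 0, 0], [1.0, 0, 0, 0, 0, 0, 0]]]'

```text
t: 23.1
tcp_pos: [0.582, 0.2727, 0.0693]
tool_rot: [[0.124, 0.992, 0.003], [0.992, -0.124, 0.0], [0.0, 0.003, -1.0]]
wrist_force: [0.1, -0.1, 0.0]
width: 0.999
```

Run:
```python
from plan import *
plan([(.5815,.2716,.013,-7.2)],step=.2)
```

```text
t 23.1 pos [582.  272.7  69.3] yaw -7.13 F [ 0.1 -0.1  0. ] w 0.999 end [581.5 271.6  13. ]
[[[1.0, -0.12, -0.05, 5.63, 0.2, 0.0, 0.1]]]
```

Call:
arm_command --motion '[[[1.0, -0.1, 0, 2.0, 0.2, 0, 0], [1.0, 0, 0, 2.0, 0, 0, 0], [1.0, 0, 0, 1.0, 0, 0, 0], [1.0, 0, 0, 0.3, 0, 0, 0], [1.0, 0, 0, 0, 0, 0, 0]]]'

```text
t: 23.72
tcp_pos: [0.5817, 0.2716, 0.0121]
tool_rot: [[0.124, 0.992, -0.002], [0.992, -0.124, 0.0], [0.0, -0.002, -1.0]]
wrist_force: [-0.2, 0.2, -0.2]
width: 0.996
```

Run:
```python
from plan import *
plan([(.5815,.2716,.013,-7.2)],step=.2)
```

```text
t 23.73 pos [581.7 271.6  12.1] yaw -7.13 F [-0.2  0.2 -0.2] w 0.996 end [581.5 271.6  13. ]
[[[1.0, -0.01, -0.02, -0.09, -0.1, 0.0, 0.1]]]
```

Call:
arm_command --motion '[[[0.3, 0, 0, 0, 0, 0, 0], [0.3, 0, 0, 0, 0, 0, 0], [0.3, 0, 0, 0, 0, 0, 0], [0.3, 0, 0, 0, 0, 0, 0], [0.3, 0, 0, -0.5, 0, 0, 0]]]'

```text
t: 24.35
tcp_pos: [0.5817, 0.2717, 0.0177]
tool_rot: [[0.124, 0.992, -0.001], [0.992, -0.124, 0.0], [0.0, -0.001, -1.0]]
wrist_force: [0.8, -0.8, -2.7]
width: 0.581
```

Run:
```python
from plan import *
plan([(.5815,.2716,.013,-7.2)],step=.2)
```

```text
t 24.35 pos [581.7 271.7  17.7] yaw -7.13 F [ 0.8 -0.8 -2.7] w 0.581 end [581.5 271.6  13. ]
[[[1.0, -0.01, -0.02, 0.47, -0.1, 0.0, 0.1]]]
```

Call:
arm_command --motion '[[[0.3, 0, 0, -2.0, 0, 0, 0], [0.3, 0, 0, -4.0, 0, 0, 0], [0.3, 0, 0, -3.5, 0, 0, 0]]]'

```text
t: 24.72
tcp_pos: [0.5794, 0.271, 0.1142]
tool_rot: [[0.124, 0.992, -0.008], [0.992, -0.124, -0.001], [-0.002, -0.008, -1.0]]
wrist_force: [0.4, 0.7, -4.7]
width: 0.579
```

Run:
```python
from plan import *
plan([(.4507,.0812,.115,18.2)],step=.05,g=.3)
```

```text
t 24.73 pos [579.4 271.  114.2] yaw -7.13 F [ 0.4  0.7 -4.7] w 0.579 end [450.7  81.2 115. ]
[[[0.3, -4.09, -2.08, 0.01, -0.1, 0.0, -5.1], [0.3, -3.88, -2.44, 0.0, -0.1, 0.0, -5.0], [0.3, -3.66, -2.77, 0.0, -0.1, 0.0, -5.1], [0.3, -3.39, -3.08, 0.0, -0.1, 0.0, -5.1], [0.3, -3.11, -3.37, -0.02, -0.1, 0.0, -5.0]]]
```

Call:
arm_command --motion '[[[0.3, -4.1, -2.1, 0, -0.1, 0, -5.1], [0.3, -3.9, -2.4, 0, -0.1, 0, -5.0], [0.3, -3.7, -2.8, 0, -0.1, 0, -5.1], [0.3, -3.4, -3.1, 0, -0.1, 0, -5.1], [0.3, -2.0, -2.2, 0, 0, 0, -3.5]]]'

```text
t: 25.35
tcp_pos: [0.4633, 0.091, 0.1259]
tool_rot: [[-0.303, 0.953, 0.019], [0.953, 0.303, 0.001], [-0.004, 0.019, -1.0]]
wrist_force: [0.1, -0.2, -2.6]
width: 0.579
```

Run:
```python
from plan import *
plan([(.4507,.0812,.08,18.2)],step=.2,g=.3)
```

```text
t 25.35 pos [463.3  91.  125.9] yaw 17.67 F [ 0.1 -0.2 -2.6] w 0.579 end [450.7  81.2  80. ]
[[[0.3, -0.53, -1.59, 4.57, 1.1, 0.3, -0.5]]]
```

Call:
arm_command --motion '[[[0.3, -0.4, -1.1, 1.5, 1.1, 0.3, -0.4], [0.3, -0.1, -0.3, 2.0, 0, 0, 0], [0.3, 0, 0, 1.0, 0, 0, 0], [0.3, 0, 0, 0, 0, 0, 0]]]'

```text
t: 25.85
tcp_pos: [0.4525, 0.0813, 0.0818]
tool_rot: [[-0.306, 0.952, 0.002], [0.952, 0.306, 0.001], [-0.0, 0.003, -1.0]]
wrist_force: [-0.6, -0.2, -4.0]
width: 0.577
```

Run:
```python
from plan import *
plan([(.4507,.0812,.0125,18.2)],step=.2,g=.3)
from h import *
shot('w11')
```

```text
t 25.85 pos [452.5  81.3  81.8] yaw 17.8 F [-0.6 -0.2 -4. ] w 0.577 end [450.7  81.2  12.5]
[[[0.3, 0.05, -0.19, 6.93, 0.1, 0.0, -0.4]]]
pos [452.5  81.3  81.8] yaw 17.8 t 25.85
```

View pics/w11.png

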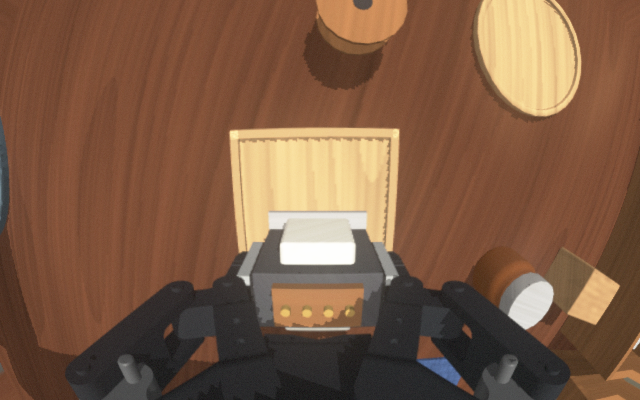

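The wrist view shows the transformer held level at (318,270) above the empty tray. I'll lower it.

Call:
arm_command --motion '[[[0.3, 0, -0.2, 1.8, 0.2, 0, -0.4], [0.3, 0, 0, 2.0, 0, 0, 0], [0.3, 0, 0, 1.5, 0, 0, 0], [0.3, 0, 0, 0.5, 0, 0, 0], [0.3, 0, 0, 0.1, 0, 0, 0]]]'

```text
t: 26.52
tcp_pos: [0.4554, 0.0819, 0.0245]
tool_rot: [[-0.314, 0.949, 0.006], [0.949, 0.314, -0.001], [-0.003, 0.006, -1.0]]
wrist_force: [-0.1, -0.5, -3.4]
width: 0.576
```

Run:
```python
from plan import *
plan([(.4507,.0812,.0125,18.2)],step=.2,g=.3)
```

```text
t 26.52 pos [455.4  81.9  24.5] yaw 18.32 F [-0.1 -0.5 -3.4] w 0.576 end [450.7  81.2  12.5]
[[[0.3, 0.09, -0.47, 1.2, 0.3, 0.1, 0.1]]]
```

Call:
arm_command --motion '[[[0.3, 0.1, -0.5, 0.4, 0.4, 0.1, 0], [0.3, 0, -0.1, 0.3, 0, 0, 0], [0.3, 0, 0, 0.2, 0, 0, 0]]]'

```text
t: 26.9
tcp_pos: [0.45, 0.0808, 0.0162]
tool_rot: [[-0.314, 0.949, 0.001], [0.949, 0.314, -0.001], [-0.002, 0.0, -1.0]]
wrist_force: [-0.1, -1.0, -3.7]
width: 0.58
```

Run:
```python
from plan import *
plan([(.4507,.0812,.0125,18.2)],step=.2,g=.3)
```

```text
t 26.9 pos [450.   80.8  16.2] yaw 18.32 F [-0.1 -1.  -3.7] w 0.58 end [450.7  81.2  12.5]
[[[0.3, 0.02, 0.08, 0.37, 0.0, 0.1, 0.1]]]
```

Call:
arm_command --motion '[[[0.3, 0, 0.05, 0.25, 0, 0, 0], [0.3, 0, 0, 0.15, 0, 0, 0], [0.3, 0, 0, 0.15, 0, 0, 0]]]'

```text
t: 27.28
tcp_pos: [0.4508, 0.0809, 0.0133]
tool_rot: [[-0.315, 0.949, -0.001], [0.949, 0.315, -0.002], [-0.001, -0.001, -1.0]]
wrist_force: [-11.1, -0.2, 24.3]
width: 0.578
```

Run:
```python
from plan import *
plan([(.4507,.0812,.0125,18.2)],step=.2,g=.3)
```

```text
t 27.27 pos [450.8  80.9  13.3] yaw 18.34 F [-11.1  -0.2  24.3] w 0.578 end [450.7  81.2  12.5]
[[[0.3, 0.03, 0.0, 0.08, -0.1, 0.1, 0.1]]]
```

It's down, so I'll relax, release and rise.

Call:
arm_command --motion '[[[0.3, 0, 0, -0.1, 0, 0, 0], [0.8, 0, 0, 0, 0, 0, 0], [1.0, 0, 0, 0, 0, 0, 0], [1.0, 0, 0, -1.0, 0, 0, 0], [1.0, 0, 0, -4.0, 0, 0, 0]]]'

```text
t: 27.9
tcp_pos: [0.4498, 0.0809, 0.0643]
tool_rot: [[-0.314, 0.949, -0.004], [0.949, 0.314, -0.001], [-0.0, -0.004, -1.0]]
wrist_force: [0.2, 0.5, -0.5]
width: 0.998
```

Call:
arm_command --motion '[[[1.0, 0, 0, -6.0, 0, 0, 0], [1.0, 0, 0, -6.0, 0, 0, 0], [1.0, 0, 0, -1.0, 0, 0, 0], [1.0, 0, 0, 0, 0, 0, 0]]]'

```text
t: 28.4
tcp_pos: [0.4518, 0.0811, 0.2028]
tool_rot: [[-0.314, 0.949, 0.003], [0.949, 0.314, -0.002], [-0.003, 0.002, -1.0]]
wrist_force: [-0.2, 0.0, 0.1]
width: 1.003
```

Run:
```python
from plan import *
from h import *
shot('w12');crop('pics/w12.png','pics/w12c.png',240,90,150,150,5)
plan([(.6175,-.100,.14,0)])
```

```text
pos [451.8  81.1 202.8] yaw 18.33 t 28.4
t 28.45 pos [451.7  81.1 202.3] yaw 18.33 F [0.2 0.7 0.5] w 0.999 end [ 617.5 -100.   140. ]
[[[1.0, -4.48, 2.01, 1.26, 0.0, 0.0, 3.7], [1.0, -4.34, 2.29, 1.26, 0.0, 0.0, 3.6], [1.0, -4.18, 2.56, 1.26, 0.1, 0.1, 3.7], [1.0, -4.02, 2.83, 1.25, 0.0, 0.0, 3.7], [1.0, -3.82, 3.08, 1.25, 0.0, 0.0, 3.6]]]
```

View pics/w12c.png

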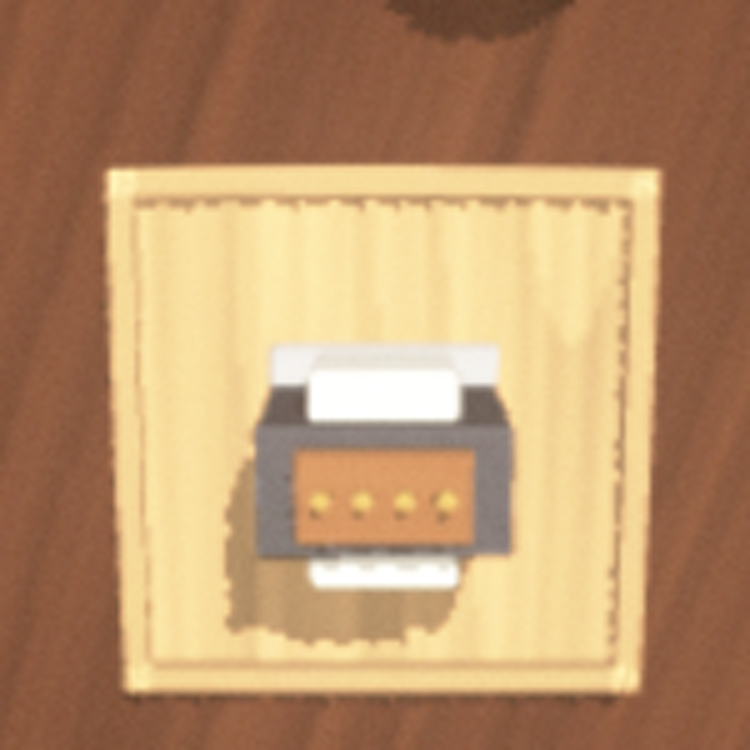

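Run:
```python
from h import *
st=lst('w12')
def q(U,V,z): return onz("wrist",240+(U+.5)/5-.5,90+(V+.5)/5-.5,z,st)*1000
f=lambda a:np.round(a,1)
print("core",f(sum(q(*p,.055) for p in ((257,422),(512,422),(512,555),(257,557)))/4),"tray",f(sum(q(*p,.009) for p in ((107,170),(661,170),(638,692),(126,692)))/4))
```

```text
core [451.   80.7  55. ] tray [450.5  81.2   9. ]
```

Call:
arm_command --motion '[[[1.0, -4.5, 2.0, 1.0, 0, 0, 3.7], [1.0, -4.3, 2.3, 1.2, 0, 0, 3.6], [1.0, -4.2, 2.6, 1.2, 0.1, 0, 3.7], [1.0, -4.0, 2.8, 1.2, 0, 0, 3.7], [1.0, -2.4, 2.0, 1.0, 0, 0, 2.5]]]'

```text
t: 29.08
tcp_pos: [0.6032, -0.0881, 0.1336]
tool_rot: [[-0.014, 1.0, -0.014], [1.0, 0.014, 0.003], [0.003, -0.014, -1.0]]
wrist_force: [-0.1, 0.0, -0.1]
width: 0.999
```

Run:
```python
from plan import *
plan([(.6174,-.1002,.10,0)],step=.2)
```

```text
t 29.07 pos [603.2 -88.1 133.6] yaw 0.79 F [-0.1  0.  -0.1] w 0.999 end [ 617.4 -100.2  100. ]
[[[1.0, -1.24, 1.45, 3.34, -0.8, -0.2, 0.8]]]
```

The transformer is within 1 mm of the tray centre. I'll go back to the capacitor.

Call:
arm_command --motion '[[[1.0, -0.9, 1.1, 1.0, -0.8, -0.2, 0.6], [1.0, -0.3, 0.3, 1.5, 0, 0, 0.1], [1.0, 0, 0, 0.5, 0, 0, 0], [1.0, 0, 0, 0, 0, 0, 0]]]'

```text
t: 29.58
tcp_pos: [0.6132, -0.0984, 0.095]
tool_rot: [[-0.002, 1.0, -0.011], [1.0, 0.002, 0.004], [0.004, -0.011, -1.0]]
wrist_force: [-0.2, 0.9, -0.3]
width: 0.999
```

Run:
```python
from plan import *
plan([(.6174,-.1002,.015,0)],step=.2)
```

```text
t 29.57 pos [613.2 -98.4  95. ] yaw 0.11 F [-0.2  0.9 -0.3] w 0.999 end [ 617.4 -100.2   15. ]
[[[1.0, -0.22, 0.51, 7.99, -0.6, -0.2, 0.1]]]
```

Call:
arm_command --motion '[[[1.0, -0.2, 0.5, 2.0, -0.6, -0.2, 0.1], [1.0, 0, 0, 2.0, 0, 0, 0], [1.0, 0, 0, 2.0, 0, 0, 0], [1.0, 0, 0, 0.8, 0, 0, 0], [1.0, 0, 0, 0, 0, 0, 0]]]'

```text
t: 30.2
tcp_pos: [0.6185, -0.0981, 0.0263]
tool_rot: [[-0.004, 1.0, 0.003], [1.0, 0.004, -0.0], [-0.0, 0.003, -1.0]]
wrist_force: [-0.4, -0.5, 0.1]
width: 1.002
```

Run:
```python
from plan import *
plan([(.6174,-.1002,.015,0)],step=.2)
```

```text
t 30.2 pos [618.5 -98.1  26.3] yaw 0.22 F [-0.4 -0.5  0.1] w 1.002 end [ 617.4 -100.2   15. ]
[[[1.0, -0.21, -0.11, 1.13, 0.2, 0.0, 0.2]]]
```

Call:
arm_command --motion '[[[1.0, -0.2, -0.1, 0.8, 0.2, 0, 0], [1.0, 0, 0, 0.3, 0, 0, 0], [0.3, 0, 0, 0, 0, 0, 0], [0.3, 0, 0, 0, 0, 0, 0]]]'

```text
t: 30.7
tcp_pos: [0.6186, -0.1009, 0.0161]
tool_rot: [[-0.004, 1.0, 0.001], [1.0, 0.004, -0.001], [-0.001, 0.001, -1.0]]
wrist_force: [0.4, -1.0, 0.5]
width: 0.607
```

Call:
arm_command --motion '[[[0.3, 0, 0, 0, 0, 0, 0], [0.3, 0, 0, 0, 0, 0, 0]]]'

```text
t: 30.95
tcp_pos: [0.6189, -0.1009, 0.0165]
tool_rot: [[-0.004, 1.0, 0.002], [1.0, 0.004, -0.001], [-0.001, 0.002, -1.0]]
wrist_force: [-0.1, 0.2, -2.0]
width: 0.517
```

Call:
arm_command --motion '[[[0.3, 0, 0, -2, 0, 0, 0], [0.3, 0, 0, -4, 0, 0, 0], [0.3, 0, 0, -4, 0, 0, 0]]]'

```text
t: 31.32
tcp_pos: [0.6156, -0.0997, 0.1169]
tool_rot: [[-0.004, 1.0, -0.006], [1.0, 0.004, 0.002], [0.002, -0.006, -1.0]]
wrist_force: [0.9, -0.3, -2.2]
width: 0.512
```

Run:
```python
from plan import *
plan([(.5813,.2709,.115,15)],step=.052,g=.3)
```

```text
t 31.32 pos [615.6 -99.7 116.9] yaw 0.2 F [ 0.9 -0.3 -2.2] w 0.512 end [581.3 270.9 115. ]
[[[0.3, 4.63, -0.41, 0.03, 0.0, 0.0, -1.8], [0.3, 4.65, -0.27, 0.04, -0.1, 0.0, -1.9], [0.3, 4.65, -0.11, 0.03, 0.0, -0.1, -1.8], [0.3, 4.65, 0.03, 0.03, -0.1, 0.0, -1.9], [0.3, 4.65, 0.19, 0.02, 0.0, 0.0, -1.8]]]
[[[0.3, 4.64, 0.33, 0.03, -0.1, 0.0, -1.9], [0.3, 4.63, 0.49, 0.02, 0.0, 0.0, -1.8], [0.3, 4.61, 0.63, 0.03, 0.0, 0.0, -1.9]]]
```

The capacitor is held with its underside about 0.10 m up, which clears the jar (0.065 m). I'll carry it to the dish.

Call:
arm_command --motion '[[[0.3, 4.6, -0.4, -0.1, 0, 0, -1.8], [0.3, 4.7, -0.3, -0.1, 0, 0, -1.9], [0.3, 4.7, -0.1, -0.1, 0, 0, -1.8], [0.3, 4.7, 0, -0.1, 0, 0, -1.9], [0.3, 4.7, 0.2, -0.1, 0, 0, -1.8]]]'

```text
t: 31.95
tcp_pos: [0.5988, 0.1351, 0.1352]
tool_rot: [[-0.162, 0.987, 0.011], [0.987, 0.162, -0.003], [-0.004, 0.011, -1.0]]
wrist_force: [1.3, -0.1, -2.7]
width: 0.514
```

Call:
arm_command --motion '[[[0.3, 4.6, 0.3, 0, 0, 0, -1.9], [0.3, 4.6, 0.5, 0, 0, 0, -1.8], [0.3, 3.0, 0.4, 0, 0, 0, -1.5]]]'

```text
t: 32.33
tcp_pos: [0.5869, 0.2628, 0.1397]
tool_rot: [[-0.255, 0.967, 0.016], [0.967, 0.255, -0.002], [-0.005, 0.015, -1.0]]
wrist_force: [-0.8, -1.1, -2.3]
width: 0.512
```

Run:
```python
from plan import *
plan([(.5813,.2709,.08,15)],step=.2,g=.3)
```

```text
t 32.33 pos [586.9 262.8 139.7] yaw 14.77 F [-0.8 -1.1 -2.3] w 0.512 end [581.3 270.9  80. ]
[[[0.3, 0.96, -0.42, 5.96, 0.9, 0.3, -0.2]]]
```

Call:
arm_command --motion '[[[0.3, 0.6, -0.4, 2.0, 0.9, 0.3, 0], [0.3, 0.1, -0.1, 2.5, 0, 0, 0], [0.3, 0, 0, 1.5, 0, 0, 0], [0.3, 0, 0, 0, 0, 0, 0]]]'

```text
t: 32.83
tcp_pos: [0.5795, 0.269, 0.079]
tool_rot: [[-0.257, 0.966, -0.001], [0.966, 0.257, -0.001], [-0.0, -0.002, -1.0]]
wrist_force: [-0.2, -0.1, -1.0]
width: 0.515
```

Run:
```python
from plan import *
plan([(.5813,.2709,.0185,15)],step=.2,g=.3)
```

```text
t 32.83 pos [579.5 269.   79. ] yaw 14.89 F [-0.2 -0.1 -1. ] w 0.515 end [581.3 270.9  18.5]
[[[0.3, 0.15, 0.23, 6.05, -0.1, 0.0, -0.1]]]
```

Call:
arm_command --motion '[[[0.3, 0.15, 0.2, 1.8, 0, 0, 0], [0.3, 0, 0, 2.0, 0, 0, 0], [0.3, 0, 0, 0.8, 0, 0, 0], [0.3, 0, 0, 0.4, 0, 0, 0], [0.3, 0, 0, 0.1, 0, 0, 0]]]'

```text
t: 33.45
tcp_pos: [0.5824, 0.2699, 0.0255]
tool_rot: [[-0.255, 0.967, -0.0], [0.967, 0.255, -0.001], [-0.001, -0.0, -1.0]]
wrist_force: [-0.5, -0.6, -2.2]
width: 0.51
```

Run:
```python
from plan import *
plan([(.5813,.2709,.0185,15)],step=.2,g=.3)
```

```text
t 33.45 pos [582.4 269.9  25.5] yaw 14.77 F [-0.5 -0.6 -2.2] w 0.51 end [581.3 270.9  18.5]
[[[0.3, 0.13, -0.08, 0.7, 0.0, 0.0, -0.2]]]
```

Call:
arm_command --motion '[[[0.3, 0.13, -0.1, 0.4, 0, 0, 0], [0.3, 0, 0, 0.3, 0, 0, 0], [0.3, 0, 0, 0.2, 0, 0, 0], [0.3, 0, 0, 0.1, 0, 0, 0]]]'

```text
t: 33.95
tcp_pos: [0.5822, 0.2714, 0.0184]
tool_rot: [[-0.256, 0.967, 0.002], [0.967, 0.256, -0.0], [-0.001, 0.002, -1.0]]
wrist_force: [-2.9, -0.7, 3.7]
width: 0.513
```

Run:
```python
from plan import *
plan([(.5813,.2709,.0185,15)],step=.2,g=.3)
```

```text
t 33.95 pos [582.2 271.4  18.4] yaw 14.81 F [-2.9 -0.7  3.7] w 0.513 end [581.3 270.9  18.5]
[[[0.3, -0.02, -0.1, -0.01, 0.1, 0.1, -0.2]]]
```

It touched down (3.7 N upward) within 1 mm of the dish centre. I'll release and rise.

Call:
arm_command --motion '[[[0.3, 0, 0, 0, 0, 0, 0], [0.8, 0, 0, 0, 0, 0, 0], [1.0, 0, 0, 0, 0, 0, 0], [1.0, 0, 0, -1.0, 0, 0, 0], [1.0, 0, 0, -4.0, 0, 0, 0]]]'

```text
t: 34.58
tcp_pos: [0.5803, 0.2709, 0.0669]
tool_rot: [[-0.255, 0.967, -0.002], [0.967, 0.255, -0.001], [-0.001, -0.003, -1.0]]
wrist_force: [0.9, -0.0, 0.2]
width: 0.998
```

Call:
arm_command --motion '[[[1.0, 0, 0, -6.0, 0, 0, 0], [1.0, 0, 0, -6.0, 0, 0, 0], [1.0, 0, 0, -2.0, 0, 0, 0], [1.0, 0, 0, 0, 0, 0, 0], [1.0, 0, 0, 0, 0, 0, 0]]]'

```text
t: 35.2
tcp_pos: [0.5824, 0.2716, 0.2175]
tool_rot: [[-0.255, 0.967, 0.006], [0.967, 0.255, 0.001], [-0.001, 0.006, -1.0]]
wrist_force: [0.6, -0.8, 0.0]
width: 1.004
```

Run:
```python
from h import *
shot('w13');crop('pics/w13.png','pics/w13c.png',240,90,150,150,5)
cv2.imwrite('pics/sideF.png',capture('side'));cv2.imwrite('pics/sceneF.png',capture('scene'))
```

```text
pos [582.4 271.6 217.5] yaw 14.8 t 35.2
```

View pics/w13c.png

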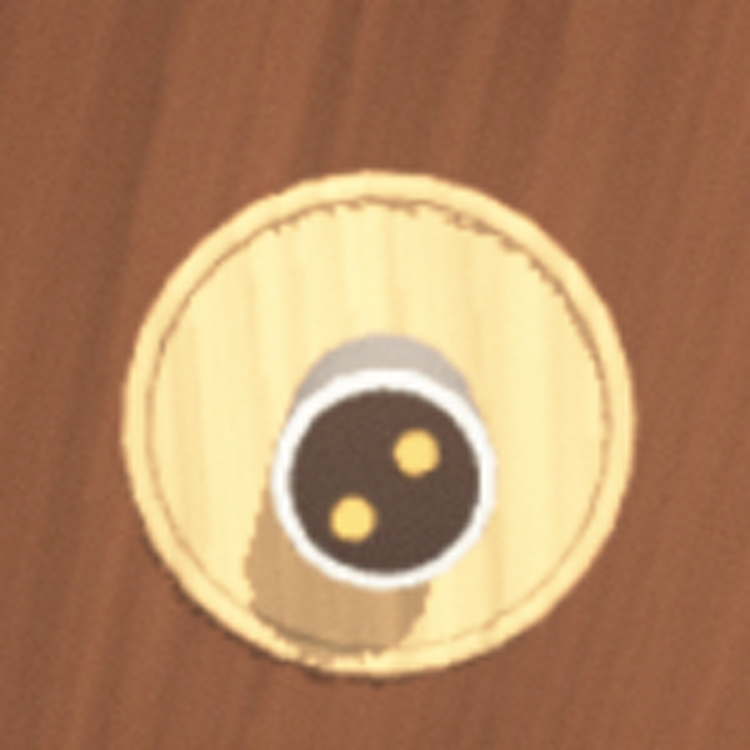

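View pics/sideF.png

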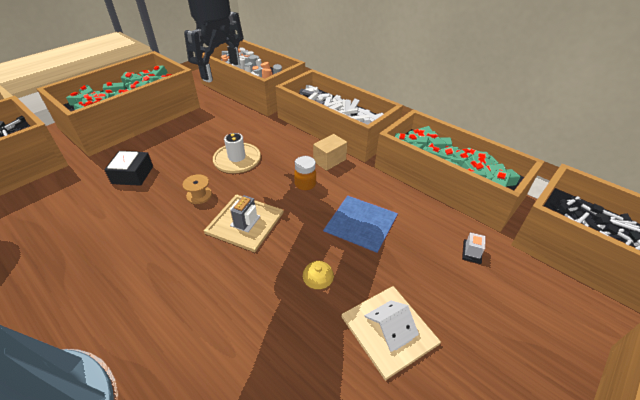

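View pics/sceneF.png

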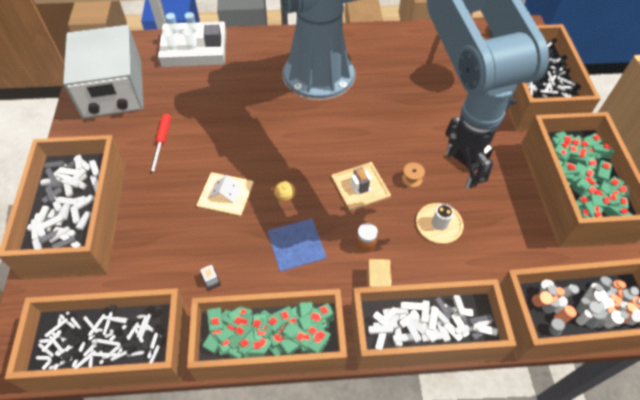

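Final views: capacitor in the dish, transformer in the tray, mat clear, bracket on the rack, and jar, spool and gong apparently unmoved. One last check covers the capacitor's centring and whether the bracket ridge is fully down.

Run:
```python
from h import *
st=lst('w13')
print("cap",np.round(onz("wrist",240+384.5/5-.5,90+478.5/5-.5,.063,st)*1000,1))
crop('pics/sideF.png','pics/sFc.png',340,280,110,110,6)
d=np.array([np.cos(np.radians(18)),-np.sin(np.radians(18)),0])
for n in("side",):
  c=calibration(n);K=c["camera_matrix"];Ti=np.linalg.inv(c["T"])
  for z in(.0537,.0577,.0617):
    for s in(-.028,.028):
      p=Ti@np.r_[np.array([.4543,-.2822,z])+s*d,1];print(z,s,"crop px",np.round(((np.array([K[0,0]*p[0]/-p[2]+K[0,2],K[1,1]*-p[1]/-p[2]+K[1,2]])-[340,280]+.5)*6-.5),1))
for n in ("scene","side"):
    a=cv2.imread(f'pics/{n}0.png');b=cv2.imread(f'pics/{n}F.png')
    for nm,lo,hi,roi in (("gong",(22,130,100),(32,255,255),{'scene':(270,175,35,30),'side':(295,255,45,40)}[n]),("spool",(5,120,60),(17,255,255),{'scene':(398,158,32,33),'side':(178,170,38,42)}[n]),("jarcap",(0,0,170),(179,60,255),{'scene':(355,220,28,22),'side':(290,152,30,22)}[n])):
        x,y,w,h=roi;r=[]
        for im in(a,b):
            M=cv2.moments(cv2.inRange(cv2.cvtColor(im[y:y+h,x:x+w],cv2.COLOR_BGR2HSV),lo,hi),True);r.append((round(x+M['m10']/M['m00'],1),round(y+M['m01']/M['m00'],1)))
        print(n,nm,r)
```

```text
cap [581.9 272.4  63. ]
0.0537 -0.028 crop px [235.9 256. ]
0.0537 0.028 crop px [407.6 157.3]
0.0577 -0.028 crop px [237.7 248.1]
0.0577 0.028 crop px [410.2 149.1]
0.0617 -0.028 crop px [239.6 240.1]
0.0617 0.028 crop px [412.8 141. ]
scene gong [(284.0, 189.5), (284.1, 189.5)]
scene spool [(413.5, 174.0), (413.5, 174.0)]
scene jarcap [(367.6, 231.4), (367.7, 231.6)]
side gong [(317.3, 274.5), (317.6, 274.7)]
side spool [(196.5, 190.6), (196.5, 190.6)]
side jarcap [(304.5, 161.9), (305.1, 161.6)]
```

View pics/sFc.png

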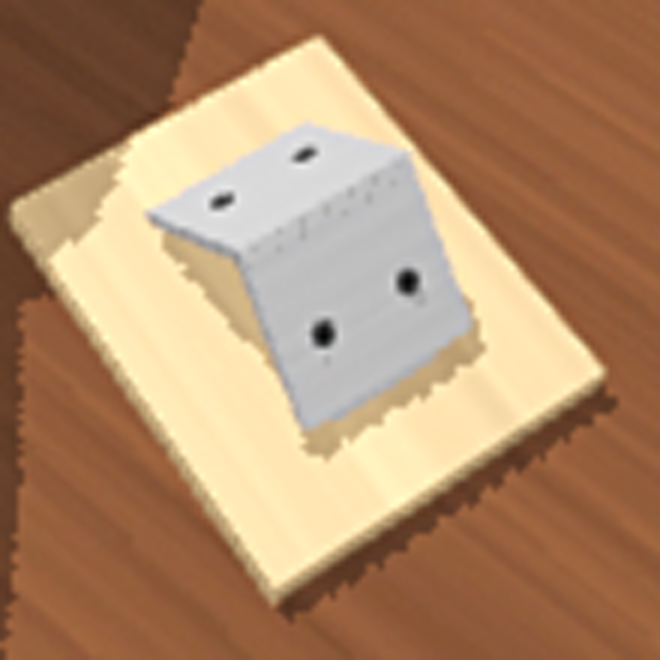

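Run:
```python
from h import *
d=np.array([np.cos(np.radians(18)),-np.sin(np.radians(18)),0]);e=np.array([-d[1],d[0],0])
c=calibration("side");K=c["camera_matrix"];Ti=np.linalg.inv(c["T"])
for a in(-.055,.055):
  for b in(-.06,.06):
    p=Ti@np.r_[np.array([.454,-.2818,.01])+a*d+b*e,1];print(np.round(((np.array([K[0,0]*p[0]/-p[2]+K[0,2],K[1,1]*-p[1]/-p[2]+K[1,2]])-[340,280]+.5)*6-.5),1))
```

```text
[272.1 593.9]
[  7.8 205.3]
[605.8 377. ]
[319.5  37.2]
```

After allowing for the camera's own bias, measured on the board corners, the ridge height agrees with fully nested to about 0.5 mm. I'll hand in.

```bash
python3 -c "
from station import workorder,status
print(workorder.hand_in(), status.state()['t'])"
```

```text
the job is handed in; nothing more can be done
the job is handed in; nothing more can be done
```

The job is done in the order asked and handed in at about 35 s of robot time, with the gripper open and raised clear of everything.

| Item | Last check |
|---|---|
| **Bracket** | Nested on the short angle and aligned to it. First set down 1.8 mm off-centre, so I re-closed the jaws and re-centred it to about 0.7 mm along the ridge. |
| **Transformer** | Upright in the square tray, square to its sides, within about 1 mm of the centre. |
| **Capacitor** | Set down on the freed mat first, then upright in the round dish, about 1.6 mm from the dish centre as measured. |
| **Jar, spool, gong** | Moved less than a pixel between the first and last pictures. |
| **Wrist force** | At most about 27 N in the readings between moves. |

**Checks that disagreed:** the side camera at first put the bracket ridge about 2 mm high. Its view of the fixed board was shifted the same way. After allowing for that shift, the ridge is within about 0.5 mm of fully down.

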